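# Rebuild the keyed tool-tray stack

### The arm

A 7-joint arm with a two-finger parallel gripper is mounted at the origin on a cart in front of the work surface, level with it; the furniture and walls round the work are solid. World frame = base frame: x ahead of the robot, y to its left, z up, the work surface at z = 0. Lengths are in m, angles in degrees, forces in N, time in s.
With the tool pointing down it reaches from about 0.35 to 0.9 m from the base axis. Payload 8.1 kg.
Tool frame: the origin (TCP) lies at the very end of the fingers, on their centre line; the grasp point (between the pads) lies env.pinch_z behind it (env.pinch_z is the distance from the TCP to the grasp point, in m); z points along the fingers, y is the line along which they close (so a half turn about z gives the same grasp; the last joint's range is limited). The gripper opens to 92 mm and grips with 3 to 60 N. Pads are 19 mm wide; open, the fingers measure 130 mm over their backs; the gripper's body (75 mm by 190 mm) begins 47 mm behind the grasp point.
Start: joints at [67.575, 24.895, 1.432, 90.138, -0.665, 64.973, -4.303], TCP at [0.178, -0.599, 0.227] pointing down, gripper open.
Joint ranges: [-149.89, 149.89], [-25.12, 119.58], [-72.63, 75.52], [4.76, 147.25], [-75.54, 255.54], [6.69, 114.76], [-157.13, 157.13]. Speed limits (degrees/s): [127.2, 127.2, 172.46, 172.46, 180, 180, 180].

### API

Orientations are given as a 3x3 rotation matrix whose columns are the frame's x, y, z axes.
In Python, from workcell import env gives the robot as it stands.
- The arm moves only by the shell command python3 -m inch 'ROWS' [OPENING] [FORCE]. ROWS is JSON, a list of rows, each a list of 6 numbers: the shift along the world's x, y, z scaled (see below), then the turn, a rotation vector about the world's x, y, z scaled (see below). A call has 1 to 12 rows; each row is the pose to reach, as a shift and turn from the pose commanded when the call began; what a row does not reach only later rows make up. The controller multiplies each number of a shift by 250 mm and each number of a turn by 120 degrees. A row lasts 1/12 s, in which the tool goes at most 41.7 mm and 7.16 degrees, less where a joint would pass 70% of its speed; a pose out of reach is approached as far as the arm can. A call with a number of a shift or a turn outside -1 to 1 is refused whole. A call with a gripper value outside its range is refused whole. OPENING is the gripper's target within -1 to 1 (fully open at 1, half-way at 0, shut at -1), set as the call begins (- or left out, the last holds). The fingers move at their own pace and stop on an object; FORCE is the grip in N (left out, the last holds). Time passes only in rows, so rows that repeat a pose let the fingers close. It gives the time, the measured TCP pose, the force and the opening at its end, in the units of the state.
- env.get_state(): the state, without advancing time (a new reading comes with each control period).
- env.get_image(name): name is "side" or "top"; returns the picture (480x640x3 uint8, blue, green, red); there is no depth.
- env.camera_info(name): a dict with "vfov" (degrees; the focal length in pixels is half the picture's height over the tangent of half this angle, whatever the lens; pixels are square), "cx", "cy" (the principal point, pixels), "T" (4x4, takes a point from camera to world coordinates). Camera axes: x right, y down, z forward; pixel columns grow to the right and rows downward; lengths in m; the calibration is good to about 2 mm. A picture is of the moment at which its call begins. camera_info takes no time and is no camera call.
- env.job_done(): hands the job in, once; it reports no verdict.
The state is a dict: "time_s": time; "q": joint angles; "joint_vel": joint speeds; "effort": joint torques, N m; "tool_pos": TCP position; "tcp_rot": TCP orientation; "contact_force": force on the tool from outside, world axes, zero at the start; "ft_torque": the same for the moment, N m; "gripper_width": finger opening in m.
Only numpy, scipy, OpenCV 4.12 (cv2) and the standard library are available. Lean on these libraries where they do the work, as an engineer would, in place of code of your own. Each camera call takes 0.05 s, during which the arm holds its last target. There are 200 camera calls.

### The job

Put the tool-tray stack back together on the bottom tray that is fixed to the bench: first take the middle tray off the sloping rack and seat it level on the bottom tray, with its wide end lug and two side lugs dropped fully into the matching rim notches; then seat the lid on the middle tray in the same keyed way. Set both down rather than dropping them, and leave the tea glass standing where it is.

Things in the scene. Friction and masses are not known exactly. Their poses are not given: they have to be found in the camera images.
- base_centre (a point): Bottom tray: light wooden open box 170 x 120 x 60 mm (x, y, z), walls 10 mm, fixed to the bench, chisels in it. Point: its centre, 30 mm above the bench; z up, x along its length, -x the end with the wide notch and a paper card. The rim is 30 mm above the point. A seated middle tray stands on this rim, its tray_centre then 47 mm above this point.
- base_notch (a point): Middle of the bottom tray's wide notch, 12 mm below the rim, 80 mm from base_centre along -x: where tray_lug lies when home. Axes as base_centre. The rim has three notches 14 mm deep through the walls: 51 mm wide in the middle of the -x end, and 37 mm wide in each long wall, centred at x = +35 mm. They fit one way round only.
- tray_centre (a point): Middle tray: same light wood, 170 x 120 mm, 58 mm high with lugs. Point: its centre, 29 mm from lug bottoms and rim; z out of its open top, x along its length, -x the wide-lug end. Starts on the rack tilted 30 degrees, -x end high and nearest the robot. Grip the dark rib along x through its middle: 16 mm thick, 150 mm long, top 27 mm above the point, 42 mm free each side.
- tray_lug (a point): Middle of the bottom face of the middle tray's wide lug: x -80, y 0, z -29 mm from tray_centre, same axes. Three lugs under the tray, 12 mm high, 10 mm thick, flush with the outside: 44 mm wide at the -x end, 30 mm wide under each long wall at x = +35 mm; lower corners rounded (9 mm radius), 3.5 mm play each side in the notches.
- tray_notch (a point): Middle of the wide notch in the middle tray's rim, 12 mm below the rim: x -80, y 0, z +17 mm from tray_centre, same axes. Where lid_lug lies when the lid is home. The rim has the same three notches as the bottom tray. Lid seated: lid_centre is 47 mm above tray_centre.
- lid_centre (a point): Lid: light wooden board 170 x 120 x 14 mm with a dark grip bar on top, 60 mm high overall, lying on its lugs on the bench, turned up to 1.2 rad either way. Point: its centre, 30 mm above lug bottoms; z up, x along its length, -x the wide-lug end. Grip bar along x: 110 mm long, 18 mm thick, from 4 mm below to 30 mm above the point.
- lid_lug (a point): Middle of the bottom face of the lid's wide lug: x -80, y 0, z -30 mm from lid_centre, same axes. Same three lugs as the middle tray's, 12 mm high; their ends show on top of the board as three dark inlays: 44 mm long at the -x end, 30 mm long on both long sides at x = +35 mm.
- rack_seat (a point): Sloping wooden rack, fixed to the bench, about 165 x 112 mm. Point: middle of the sloping face, 70 mm above the bench. Axes level: x from the high end (nearest the robot) to the low end. The face falls 30 degrees towards +x, away from the robot; at the low end a stop lip stands 28 mm above the face.
- tray: The middle tray's body, loose, 0.25 to 0.5 kg; origin under its centre in the plane of the lug bottoms, axes as tray_centre. Its inner floor is 18 mm above the lug bottoms.
- lid: The lid's body, loose, 0.2 to 0.45 kg; origin under its centre in the plane of the lug bottoms, axes as lid_centre.
- glass: Clear tumbler with some tea, 85 mm across, 90 mm high, standing behind the work; origin at the centre of its underside. Only to be left alone.

How it is judged:
By the outcome, as a careful person would: the job done as asked, in the order asked, and still so for the second after the job is handed in, with the robot touching nothing.
It also fails if it takes over 72 s, if anything falls off the work surface, if the arm or the gripper's body presses on something with over 40 N, if the wrist force passes 120 N, or if a joint passes its speed limit or range.

## Working session

There is one attempt and no reset: what is moved stays moved. The work goes in short steps, Python scripts to look and compute and a shell command to move; the robot and the scene stay as the last step left them, time stands still between calls to the robot, and variables do not carry over. Pictures are saved under pics/ and viewed, on a budget of 10 in all, crops included, one or two more only if the job needs it, and the job is handed in when it is done.

```bash
ls; mkdir -p pics; python3 - <<'E'
from workcell import env
import cv2,numpy as np
np.set_printoptions(precision=4,suppress=True)
for n in("side","top"):
    cv2.imwrite(f"pics/{n}0.png",env.get_image(n)); c=env.camera_info(n); print(n,{k:c[k] for k in c if k!='T'}); print(c['T'])
s=env.get_state(); print(s['time_s'],s['tool_pos'],s['tcp_rot'],s['gripper_width'],env.pinch_z)
E
```

```text
pics
side {'vfov': 51.34422413577589, 'cx': 316.49166911169795, 'cy': 241.04462913710162}
[[-0.9994  0.0258 -0.021   0.586 ]
 [ 0.0315  0.5305 -0.8471  1.0666]
 [-0.0107 -0.8473 -0.531   0.7549]
 [ 0.      0.      0.      1.    ]]
top {'vfov': 50.59414218208907, 'cx': 322.7507261307558, 'cy': 232.01029770959747}
[[ 0.0246 -0.9977  0.0629  0.4816]
 [-0.9996 -0.0256 -0.0155  0.0345]
 [ 0.0171 -0.0625 -0.9979  1.5152]
 [ 0.      0.      0.      1.    ]]
0.1 [ 0.1778 -0.5987  0.226 ] [[ 0.9586  0.2847 -0.0005]
 [ 0.2847 -0.9586  0.0013]
 [-0.0001 -0.0014 -1.    ]] 0.0914819170362058 0.0188
```

View pics/top0.png

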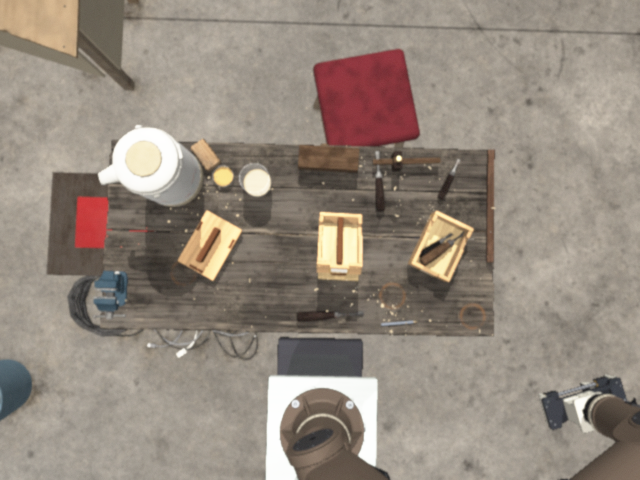

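View pics/side0.png

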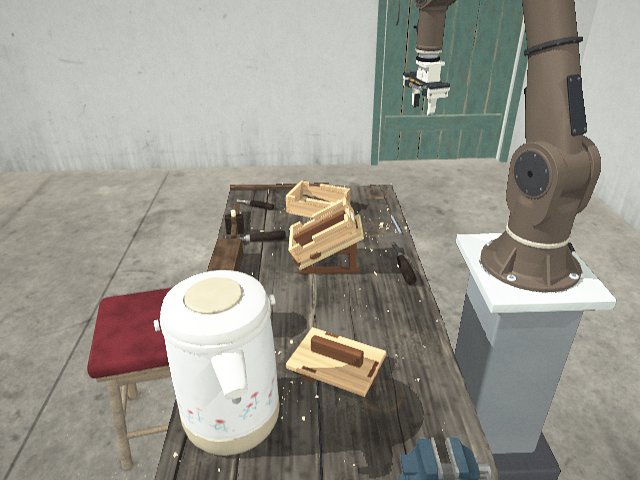

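```bash
cat > h.py <<'E'
from workcell import env
import cv2,numpy as np
np.set_printoptions(precision=4,suppress=True)
def cam(n):
    c=env.camera_info(n); f=240/np.tan(np.radians(c['vfov']/2)); return f,c['cx'],c['cy'],np.array(c['T'])
def proj(n,p):
    f,cx,cy,T=cam(n); q=(np.atleast_2d(p)-T[:3,3])@T[:3,:3]; return np.c_[cx+f*q[:,0]/q[:,2],cy+f*q[:,1]/q[:,2]]
def onz(n,uv,z):
    f,cx,cy,T=cam(n); uv=np.atleast_2d(uv).astype(float)
    d=np.c_[(uv[:,0]-cx)/f,(uv[:,1]-cy)/f,np.ones(len(uv))]@T[:3,:3].T
    return T[:3,3]+d*((z-T[2,3])/d[:,2])[:,None]
def crops(out,items,w=100,h=75,k=4):
    cells=[]
    for im,x,y in items:
        c=cv2.resize(im[y:y+h,x:x+w],None,fx=k,fy=k,interpolation=cv2.INTER_CUBIC)
        for i in range(0,w,10):
            L=10 if (x+i)%50 else 20
            if i%10==0: cv2.line(c,(i*k,0),(i*k,5),(0,0,255),1)
        for j in range(0,h,10): cv2.line(c,(0,j*k),(5,j*k),(0,0,255),1)
        cv2.putText(c,f"{x},{y}",(8,h*k-6),0,.45,(0,0,255),1); cells.append(c)
    cv2.imwrite(out,np.vstack([np.hstack(cells[:2]),np.hstack(cells[2:])]))
E
python3 - <<'E'
from h import *
s=env.get_state(); print(proj('top',s['tool_pos']),proj('side',s['tool_pos']))
t=cv2.imread('pics/top0.png'); d=cv2.imread('pics/side0.png')
crops('pics/c1.png',[(t,390,208),(t,290,208),(t,160,208),(d,280,208)])
crops('pics/c2.png',[(d,275,170),(d,285,320),(d,275,200),(t,205,145)])
E
```

```text
[[562.6449 391.0032]] [[422.5613 110.0615]]
```

View pics/c1.png

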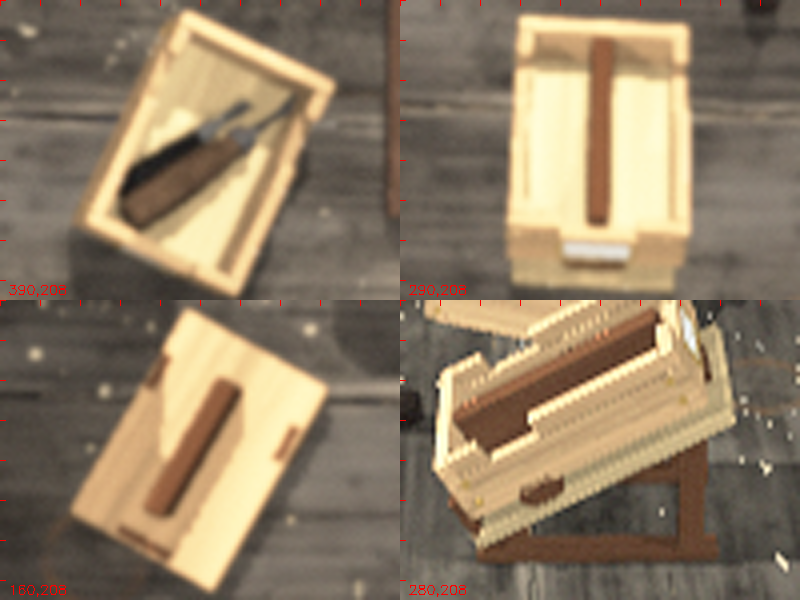

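View pics/c2.png

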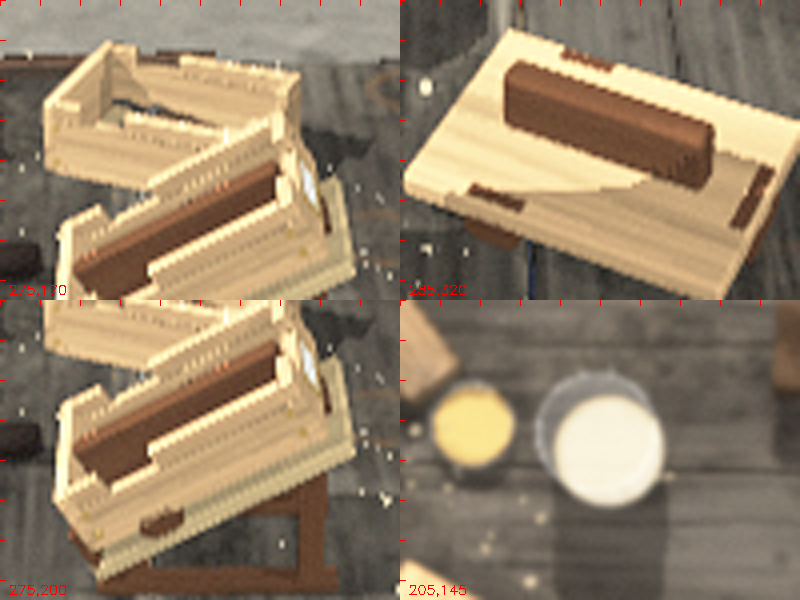

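```bash
cat > fit.py <<'E'
from h import *
from scipy.optimize import least_squares
from scipy.spatial.transform import Rotation as R
# dims in m, local of *_centre frame
def rect(z): return np.array([[.085,.06,z],[.085,-.06,z],[-.085,-.06,z],[-.085,.06,z]])
def Rm(yaw,pitch=0): return (R.from_euler('z',yaw)*R.from_euler('y',pitch)).as_matrix()
def fit(obs,p0,zfix=None,pfix=None):
    # params x,y,z,yaw,pitch
    def pose(p):
        p=np.array(p); 
        if zfix is not None: p[2]=zfix
        if pfix is not None: p[4]=pfix
        return p
    def res(p):
        p=pose(p); r=[]
        for n,uv,l in obs: r.append(proj(n,Rm(p[3],p[4])@np.array(l)+p[:3])[0]-uv)
        return np.ravel(r)
    s=least_squares(res,p0,loss='soft_l1',f_scale=1.); p=pose(s.x)
    print('pose',p,'yawdeg',np.degrees(p[3]),'pitch',np.degrees(p[4])); print('res',res(p).reshape(-1,2).round(1).tolist()); return p
def draw(im,n,p,zs,notch):
    for z in zs:
        l=rect(z); q=proj(n,l@Rm(p[3],p[4]).T+p[:3]); cv2.polylines(im,[np.round(q*64).astype(int).reshape(-1,1,2)],True,(0,0,255) if z==zs[0] else (255,0,0),1,cv2.LINE_AA,6)
E
cat > f1.py <<'E'
from fit import *
a,b,c,d=rect(.03); 
base=fit([('top',(436,211),a),('top',(473.5,229.2),b),('top',(449.5,281.5),c),('side',(350,188.7),d),('side',(286.2,196.2),a),('side',(302.5,180.5),b)],[.5,-.3,.03,-.5,0],.03,0)
a,b,c,d=rect(.029)
tray=fit([('top',(320,211.7),a),('top',(362.5,214.2),b),('top',(363,266.2),c),('top',(317,266.7),d),('side',(289.2,248.5),a),('side',(290,226),b),('side',(343.7,198),c),('side',(352.5,226),d),('side',(315.7,255),(.035,.06,-.023))],[.5,0,.1,0,.52],None,np.pi/6)
a,b,c,d=rect(-.004)
lid=fit([('top',(206.5,210),a),('top',(242,230),b),('top',(213.7,280.5),c),('top',(178,261),d),('side',(286,367.5),a),('side',(312.5,327),b),('side',(385,350.5),c),('side',(365.5,394.5),d)],[.5,.3,.03,-.5,0],.03,0)
np.save('poses.npy',[base,tray,lid])
E
python3 f1.py
```

```text
pose [ 0.5393 -0.3342  0.03   -0.4045  0.    ] yawdeg -23.176960607752363 pitch 0.0
res [[-0.5, 0.5], [-0.1, -0.4], [0.3, 1.1], [-10.9, 15.3], [0.7, -1.2], [-0.5, -1.1]]
pose [ 0.5396 -0.0369  0.0918 -0.023   0.5236] yawdeg -1.3181718976560615 pitch 29.999999999999996
res [[0.1, 0.4], [-0.4, -0.0], [-0.2, -0.3], [0.8, -2.9], [-0.3, 1.7], [0.6, -0.1], [2.1, -0.9], [-3.8, -6.2], [1.1, 1.5]]
pose [ 0.5295  0.3426  0.03   -0.4795  0.    ] yawdeg -27.475601742494604 pitch 0.0
res [[-0.8, -0.4], [-0.6, -0.7], [-1.1, -0.2], [-1.4, -0.6], [-0.4, -4.1], [-0.2, -0.7], [2.3, -0.4], [0.7, -2.3]]
```

```bash
sed -i "s/('side',(350,188.7),d)/('side',(350,188.7),c)/; s/('side',(352.5,226),d),//; s/('side',(286,367.5),a),//; s/('side',(365.5,394.5),d)//" f1.py; python3 f1.py; python3 - <<'E'
from fit import *
B,T,L=np.load('poses.npy')
ims={n:cv2.resize(cv2.imread(f'pics/{n}0.png'),None,fx=1,fy=1) for n in('top','side')}
import h
def big(n,x,y,w=66,h_=75,k=4):
    im=cv2.resize(ims[n][y:y+h_,x:x+w],None,fx=k,fy=k,interpolation=cv2.INTER_CUBIC)
    for p,zs in((B,(.03,-.03)),(T,(.029,-.017)),(L,(-.004,-.018))):
        for i,z in enumerate(zs):
            q=(proj(n,rect(z)@Rm(p[3],p[4]).T+p[:3])-[x,y]+.5)*k-.5
            cv2.polylines(im,[np.round(q*16).astype(int).reshape(-1,1,2)],True,((0,0,255),(255,0,0))[i],1,cv2.LINE_AA,4)
    return im
cv2.imwrite('pics/o1.png',np.vstack([np.hstack([big('top',405,205),big('top',307,205),big('top',175,208)]),np.hstack([big('side',283,165),big('side',283,195),big('side',283,322,102,75)[:, :408][:, ::1][:, :264]])]))
E
```

```text
pose [ 0.5412 -0.3333  0.03   -0.4222  0.    ] yawdeg -24.190550240729777 pitch 0.0
res [[-0.2, -0.3], [-0.1, -0.5], [-0.6, 0.5], [1.2, -1.0], [-0.0, -1.3], [-0.6, -1.1]]
pose [ 0.5402 -0.0369  0.0937 -0.0233  0.5236] yawdeg -1.3374435437741643 pitch 29.999999999999996
res [[0.1, 0.1], [-0.3, -0.3], [-0.2, -0.5], [0.8, -3.1], [-0.5, 1.1], [0.4, -0.7], [1.9, -1.6], [0.9, 0.9]]Traceback (most recent call last):
  File "f1.py", line 7, in <module>
    lid=fit([('top',(206.5,210),a),('top',(242,230),b),('top',(213.7,280.5),c),('top',(178,261),d),('side',(312.5,327),b),('side',(385,350.5),c),],[.5,.3,.03,-.5,0],.03,0)
  File "fit.py", line 18, in fit
    s=least_squares(res,p0,loss='soft_l1',f_scale=1.); p=pose(s.x)
    return func(*args, **kwargs)
    result = trf(vector_fun.fun, vector_fun.jac, x0, f0, J0, lb, ub, ftol, xtol,
                 gtol, max_nfev, x_scale, loss_function, tr_solver,
                 tr_options.copy(), verbose, callback=callback_wrapped)
    return trf_no_bounds(
        fun, jac, x0, f0, J0, ftol, xtol, gtol, max_nfev, x_scale,
        loss_function, tr_solver
[... 216 characters left out ...]
np.atleast_1d(self.fun(x))
                         ~~~~~~~~^^^
    return self.f(x, *self.args, **self.kwargs)
           ~~~~~~^^^^^^^^^^^^^^^^^^^^^^^^^^^^^^
  File "fit.py", line 16, in res
    for n,uv,l in obs: r.append(proj(n,Rm(p[3],p[4])@np.array(l)+p[:3])[0]-uv)
                                ~~~~^^^^^^^^^^^^^^^^^^^^^^^^^^^^^^^^^^^
  File "h.py", line 7, in proj
    f,cx,cy,T=cam(n); q=(np.atleast_2d(p)-T[:3,3])@T[:3,:3]; return np.c_[cx+f*q[:,0]/q[:,2],cy+f*q[:,1]/q[:,2]]
              ~~~^^^
  File "h.py", line 5, in cam
    c=env.camera_info(n); f=240/np.tan(np.radians(c['vfov']/2)); return f,c['cx'],c['cy'],np.array(c['T'])
ValueError: time passes only in moves, steps and waits
```

View pics/o1.png

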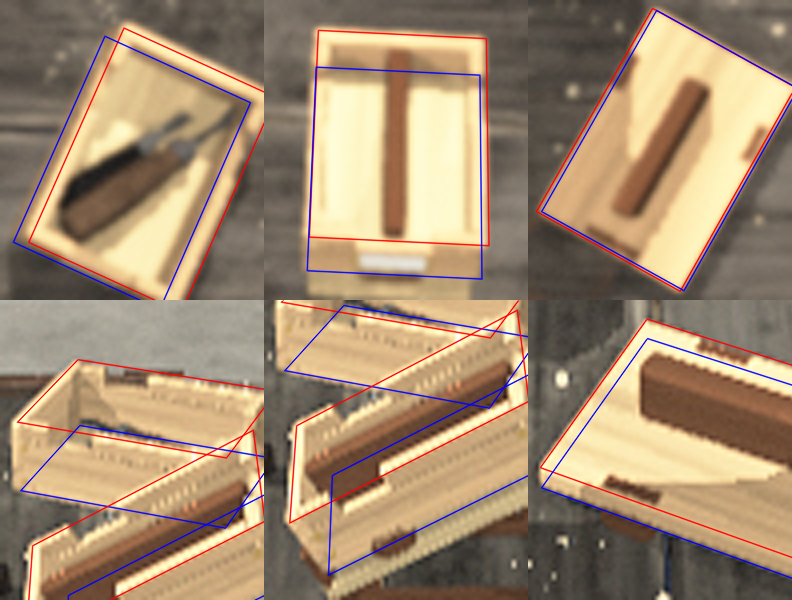

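```bash
sed -i 's/^def cam(n):/import functools\n@functools.lru_cache\ndef cam(n):/' h.py; cat > edge.py <<'E'
from fit import *
def refine(ims,edges,p0,zfix,pfix,it=6,rng=3.0):
    """edges: (cam, P1, P2 local). 1-D max-gradient search along image normals, then pose fit."""
    p=np.array(p0,float)
    G={n:cv2.GaussianBlur(im.astype(np.float32),(0,0),.7) for n,im in ims.items()}
    for k in range(it):
        obs=[]
        for ei,(n,A,B) in enumerate(edges):
            t=np.linspace(.06,.94,30)[:,None]; l=(1-t)*np.array(A)+t*np.array(B)
            q=proj(n,l@Rm(p[3],p[4]).T+p[:3]); d=q[-1]-q[0]; d/=np.hypot(*d); nn=np.array([-d[1],d[0]])
            s=np.arange(-rng,rng+.01,.2); P=q[:,None]+s[None,:,None]*nn
            v=cv2.remap(G[n],P[...,0].astype(np.float32),P[...,1].astype(np.float32),cv2.INTER_CUBIC)
            g=np.linalg.norm(np.gradient(v,axis=1),axis=2)*np.exp(-(s/rng)**2/2); 
            i=g.argmax(1); ok=(g.max(1)>np.median(g.max(1))*.6)&(i>0)&(i<len(s)-1)
            for j in np.where(ok)[0]: obs.append((n,l[j],q[j]+s[i[j]]*nn,nn,ei))
        def full(x):
            x=np.array(x)
            if zfix is not None: x[2]=zfix
            if pfix is not None: x[4]=pfix
            return x
        def res(x):
            x=full(x); M=Rm(x[3],x[4]); r=np.empty(len(obs))
            for n in set(o[0] for o in obs):
                I=[i for i,o in enumerate(obs) if o[0]==n]
                L=np.array([obs[i][1] for i in I]); U=np.array([obs[i][2] for i in I]); N=np.array([obs[i][3] for i in I])
                r[I]=((proj(n,L@M.T+x[:3])-U)*N).sum(1)
            return r
        p=full(least_squares(res,p,loss='soft_l1',f_scale=.4).x)
    r=res(p); E=np.array([o[4] for o in obs])
    print(p,'yaw %.2f'%np.degrees(p[3]),[(e[0],round(float(np.median(r[E==i])),2),int((E==i).sum())) for i,e in enumerate(edges)])
    return p
E
cat > f2.py <<'E'
from edge import *
ims={n:cv2.imread(f'pics/{n}0.png') for n in('top','side')}
a,b,c,d=rect(.03); A,B_,C,D=rect(-.03)
et=[('top',a,b),('top',b,c)]; es=[('side',a,b),('side',b,c)]
for e in(et,es,et+es): base=refine(ims,e,[.5412,-.3333,.03,-.4222,0],.03,0)
a,b,c,d=rect(-.004); A,B_,C,D=rect(-.018)
et=[('top',a,b),('top',a,d),('top',B_,C),('top',C,D)]; es=[('side',b,c),('side',A,D),('side',a,b)]
for e in(et,es,et+es): lid=refine(ims,e,[.5295,.3426,.03,-.4795,0],.03,0)
a,b,c,d=rect(.029); A,B_,C,D=rect(-.017)
et=[('top',a,b),('top',b,c),('top',a,d)];es=[('side',a,d),('side',A,D),('side',a,A)]
for e in(et,et+es): tray=refine(ims,e,[.5402,-.0369,.0937,-.0233,.5236],.0937 if e is et else None,np.pi/6)
np.save('poses.npy',[base,tray,lid])
E
python3 f2.py
```

```text
[ 0.5442 -0.3334  0.03   -0.421   0.    ] yaw -24.12 [('top', 0.02, 30), ('top', 0.07, 27)]
[ 0.5452 -0.33    0.03   -0.4165  0.    ] yaw -23.86 [('side', -0.08, 24), ('side', -0.01, 29)]
[ 0.5443 -0.3329  0.03   -0.4203  0.    ] yaw -24.08 [('top', 0.02, 30), ('top', 0.24, 27), ('side', 0.02, 24), ('side', -0.39, 29)]
[ 0.5294  0.3429  0.03   -0.4843  0.    ] yaw -27.75 [('top', 0.39, 30), ('top', 0.2, 27), ('top', -0.17, 29), ('top', 0.63, 23)]
[ 0.53    0.3421  0.03   -0.4869  0.    ] yaw -27.90 [('side', -0.77, 24), ('side', 0.39, 30), ('side', 0.03, 30)]
[ 0.5297  0.3424  0.03   -0.486   0.    ] yaw -27.85 [('top', 0.21, 30), ('top', 0.19, 27), ('top', -0.2, 29), ('top', 0.8, 23), ('side', -0.59, 24), ('side', 0.4, 30), ('side', 0.11, 30)]
[ 0.5418 -0.0344  0.0937 -0.0252  0.5236] yaw -1.44 [('top', 0.01, 30), ('top', 0.4, 29), ('top', -0.21, 28)]
[ 0.5421 -0.0342  0.0964 -0.0337  0.5236] yaw -1.93 [('top', -0.18, 30), ('top', 0.38, 28), ('top', -0.23, 29), ('side', 1.23, 19), ('side', -0.38, 30), ('side', -0.2, 30)]
```

```bash
cat > go.py <<'E'
from fit import *
def need(pos,yaw,pitch=0):
    """tool pose: tool x=obj x, y=-obj y, z=-obj z of object frame (yaw,pitch). print scaled shift/turn"""
    s=env.get_state(); M=Rm(yaw,pitch)@np.diag([1,-1,-1]); 
    d=np.array(pos)-s['tool_pos']; r=R.from_matrix(M@np.array(s['tcp_rot']).T).as_rotvec(degrees=True)
    print('shift/250',(d/.25).round(3),'turn/120',(r/120).round(4),'| mm',(d*1e3).round(1),'deg',r.round(2))
E
python3 - <<'E'
from go import *
n=Rm(-.027,np.pi/6)[:,2]; c=np.array([.541,-.035,.094])
need(c+.13*n,-.027,np.pi/6); need(c-.002*n,-.027,np.pi/6); print(n)
E
```

```text
shift/250 [ 1.713  2.248 -0.078] turn/120 [-0.0334  0.2487 -0.1471] | mm [428.2 561.9 -19.4] deg [ -4.01  29.85 -17.65]
shift/250 [ 1.449  2.255 -0.535] turn/120 [-0.0334  0.2487 -0.1471] | mm [ 362.2  563.7 -133.8] deg [ -4.01  29.85 -17.65]
[ 0.4998 -0.0135  0.866 ]
```

```bash
python3 -m inch '[[0.2,0.2,0.2,0,0,0],[0.6,0.7,0.4,0,0,0],[0.85,0.95,0.4,0,0,0],[0.85,0.95,0.4,0,0,0],[0.85,0.95,0.4,0,0,0],[0.85,0.95,0.4,0,0,0],[0.85,0.95,0.4,0,0,0],[0.85,0.95,0.4,0,0,0],[0.85,0.95,0.4,0,0,0],[0.85,0.95,0.4,0,0,0]]' -0.13 20
python3 -m inch '[[0.85,0.95,-0.1,-0.0334,0.2487,-0.1471],[0.85,0.95,-0.1,-0.0334,0.2487,-0.1471],[0.85,0.95,-0.1,-0.0334,0.2487,-0.1471],[0.85,0.95,-0.1,-0.0334,0.2487,-0.1471],[0.85,0.95,-0.1,-0.0334,0.2487,-0.1471],[0.85,0.95,-0.1,-0.0334,0.2487,-0.1471],[0.85,0.95,-0.1,-0.0334,0.2487,-0.1471],[0.85,0.95,-0.1,-0.0334,0.2487,-0.1471],[0.85,0.95,-0.1,-0.0334,0.2487,-0.1471],[0.85,0.95,-0.1,-0.0334,0.2487,-0.1471],[0.85,0.95,-0.1,-0.0334,0.2487,-0.1471]]'
python3 - <<'E'
from go import *
n=Rm(-.027,np.pi/6)[:,2]; c=np.array([.541,-.035,.094])
need(c+.13*n,-.027,np.pi/6); need(c-.002*n,-.027,np.pi/6); s=env.get_state(); print(s['time_s'],s['contact_force'],s['gripper_width'],s['q'])
E
```

```text
time_s: 0.93
tool_pos: [0.3929, -0.359, 0.3272]
tcp_rot: [[0.957, 0.291, 0.001], [0.291, -0.957, 0.0], [0.001, 0.0, -1.0]]
contact_force: [0.4, -1.1, -0.6]
gripper_width: 0.0401
time_s: 1.85
tool_pos: [0.6025, -0.1258, 0.3009]
tcp_rot: [[0.865, -0.028, -0.501], [-0.025, -1.0, 0.012], [-0.501, 0.003, -0.865]]
contact_force: [-0.0, -0.6, 0.1]
gripper_width: 0.0401
shift/250 [ 0.014  0.356 -0.377] turn/120 [ 0.0012 -0.0007  0.0004] | mm [  3.4  89.1 -94.4] deg [ 0.15 -0.09  0.05]
shift/250 [-0.25   0.363 -0.835] turn/120 [ 0.0012 -0.0007  0.0004] | mm [ -62.5   90.9 -208.7] deg [ 0.15 -0.09  0.05]
1.85 [-0.0442 -0.5965  0.1456] 0.040144208054580834 [  8.1497  42.3593  -5.8457  56.0821   5.01   111.792  -88.2626]
```

```bash
python3 -m inch '[[0.014,0.356,-0.377,0,0,0],[0.014,0.356,-0.377,0,0,0],[0.014,0.356,-0.377,0,0,0],[0.014,0.356,-0.377,0,0,0],[0.014,0.356,-0.377,0,0,0],[-0.05,0.358,-0.49,0,0,0],[-0.09,0.359,-0.56,0,0,0],[-0.12,0.36,-0.61,0,0,0],[-0.15,0.36,-0.66,0,0,0],[-0.15,0.36,-0.66,0,0,0],[-0.15,0.36,-0.66,0,0,0]]'
python3 - <<'E'
from go import *
n=Rm(-.027,np.pi/6)[:,2]; c=np.array([.541,-.035,.094])
need(c-.002*n,-.027,np.pi/6); s=env.get_state(); print(s['q'])
t=env.get_image('top'); d=env.get_image('side')
cv2.imwrite('pics/g1.png',np.hstack([cv2.resize(t[190:290,290:390],(400,400)),cv2.resize(d[170:270,270:370],(400,400))]))
E
```

```text
time_s: 2.77
tool_pos: [0.5656, -0.0368, 0.138]
tcp_rot: [[0.866, -0.029, -0.499], [-0.027, -1.0, 0.012], [-0.499, 0.003, -0.867]]
contact_force: [0.1, 0.2, 0.8]
gripper_width: 0.04
shift/250 [-0.102  0.007 -0.183] turn/120 [0.0013 0.0004 0.0011] | mm [-25.6   1.8 -45.7] deg [0.16 0.05 0.13]
[  3.6462  43.6507  -8.2302  76.9835   3.0521  89.5825 -96.403 ]
```

View pics/g1.png

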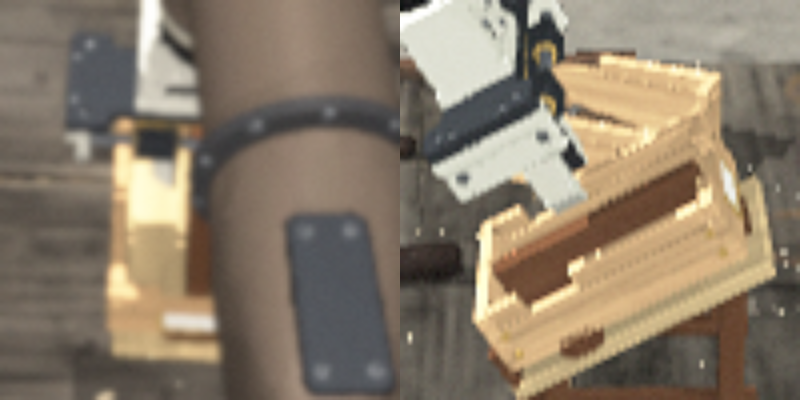

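The fingers straddle the rib just above the tray rim and sit inside the near wall (side view about (575,190)). The arm blocks the top view. Next I descend and close.

```bash
python3 -m inch '[[-0.03,0.003,-0.05,0,0,0],[-0.06,0.005,-0.1,0,0,0],[-0.08,0.007,-0.145,0,0,0],[-0.1,0.007,-0.18,0,0,0],[-0.102,0.007,-0.183,0,0,0],[-0.102,0.007,-0.183,0,0,0]]'
python3 -m inch '[[0,0,0,0,0,0],[0,0,0,0,0,0],[0,0,0,0,0,0],[0,0,0,0,0,0],[0,0,0,0,0,0],[0,0,0,0,0,0]]' -1 45
```

```text
time_s: 3.37
tool_pos: [0.5403, -0.0327, 0.0914]
tcp_rot: [[0.866, -0.027, -0.5], [-0.024, -1.0, 0.012], [-0.5, 0.001, -0.866]]
contact_force: [-0.7, -0.3, -0.7]
gripper_width: 0.0398
time_s: 3.87
tool_pos: [0.5405, -0.0328, 0.0914]
tcp_rot: [[0.866, -0.027, -0.499], [-0.024, -1.0, 0.012], [-0.499, 0.002, -0.867]]
contact_force: [1.7, -1.6, 4.0]
gripper_width: 0.0159
```

```bash
python3 -m inch '[[0.02,0,0.04,0,0,0],[0.06,-0.002,0.1,0,0,0],[0.1,-0.003,0.17,0,0,0],[0.15,-0.004,0.26,0,0,0],[0.2,-0.006,0.35,0,0,0],[0.26,-0.007,0.45,0,0,0],[0.3,-0.008,0.52,0,0,0],[0.3,-0.008,0.54,0,0,0],[0.3,-0.008,0.54,0,0,0]]'
python3 - <<'E'
from go import *
s=env.get_state(); print(s['gripper_width'],s['contact_force'],s['q'])
need([.5443,-.333,.24],np.radians(-24.1))
E
```

```text
time_s: 4.62
tool_pos: [0.6157, -0.034, 0.227]
tcp_rot: [[0.867, -0.026, -0.498], [-0.023, -1.0, 0.012], [-0.498, 0.001, -0.867]]
contact_force: [0.3, 0.0, -3.1]
gripper_width: 0.0156
0.015623041614590083 [ 0.2926  0.0483 -3.0508] [  2.4441  44.614   -7.435   61.8917   2.4643 103.5197 -95.8103]
shift/250 [-0.286 -1.196  0.052] turn/120 [-0.0551 -0.2443 -0.184 ] | mm [ -71.4 -299.    13. ] deg [ -6.62 -29.31 -22.08]
```

```bash
python3 -m inch '[[-0.02,-0.05,0.02,-0.005,-0.02,-0.015],[-0.05,-0.13,0.05,-0.012,-0.055,-0.04],[-0.08,-0.23,0.05,-0.02,-0.09,-0.068],[-0.11,-0.35,0.05,-0.03,-0.13,-0.1],[-0.14,-0.48,0.05,-0.038,-0.17,-0.128],[-0.17,-0.61,0.05,-0.046,-0.205,-0.155],[-0.2,-0.74,0.05,-0.052,-0.23,-0.174],[-0.22,-0.85,0.05,-0.055,-0.244,-0.184],[-0.24,-0.94,0.05,-0.055,-0.244,-0.184],[-0.25,-1,0.05,-0.055,-0.244,-0.184],[-0.25,-1,0.05,-0.055,-0.244,-0.184]]'
python3 - <<'E'
from go import *
need([.5443,-.333,.15],np.radians(-24.1))
E
```

```text
time_s: 5.53
tool_pos: [0.5488, -0.2886, 0.2369]
tcp_rot: [[0.91, -0.414, -0.006], [-0.414, -0.91, -0.0], [-0.006, 0.003, -1.0]]
contact_force: [-1.0, -0.7, -2.6]
gripper_width: 0.0159
shift/250 [-0.018 -0.178 -0.348] turn/120 [ 0.0001 -0.0031  0.0031] | mm [ -4.5 -44.4 -86.9] deg [ 0.01 -0.37  0.37]
```

```bash
python3 -m inch '[[-0.01,-0.05,-0.03,0,-0.001,0.001],[-0.018,-0.1,-0.1,0,-0.002,0.002],[-0.018,-0.15,-0.18,0,-0.003,0.003],[-0.018,-0.178,-0.26,0,-0.003,0.003],[-0.018,-0.178,-0.32,0,-0.003,0.003],[-0.018,-0.178,-0.348,0,-0.003,0.003],[-0.018,-0.178,-0.348,0,-0.003,0.003],[-0.018,-0.178,-0.348,0,-0.003,0.003]]'
python3 - <<'E'
from go import *
need([.5443,-.333,.15],np.radians(-24.1)); s=env.get_state(); M=np.array(s['tcp_rot'])
t=env.get_image('top'); d=env.get_image('side'); cv2.imwrite('pics/top1.png',t); cv2.imwrite('pics/side1.png',d)
cv2.imwrite('pics/g2.png',np.hstack([cv2.resize(t[190:290,400:500],(400,400),interpolation=2),cv2.resize(d[110:210,260:360],(400,400),interpolation=2)]))
E
```

```text
time_s: 6.2
tool_pos: [0.5479, -0.3279, 0.1511]
tcp_rot: [[0.916, -0.402, 0.003], [-0.402, -0.916, 0.002], [0.002, -0.003, -1.0]]
contact_force: [-0.1, 0.3, -2.3]
gripper_width: 0.0157
shift/250 [-0.015 -0.021 -0.004] turn/120 [-0.001   0.0013 -0.0034] | mm [-3.6 -5.1 -1.1] deg [-0.12  0.15 -0.41]
```

View pics/g2.png

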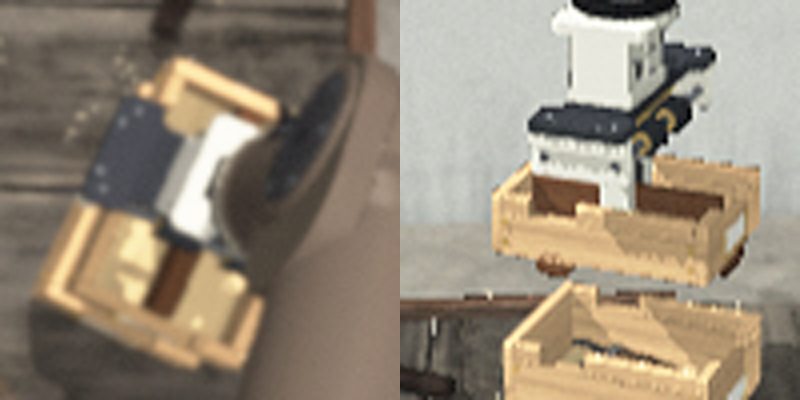

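The tray is held level above the base with its wide lug toward the base's notch. Now I measure the held tray against the base.

```bash
cat > f3.py <<'E'
from edge import *
import sys
k,x,y,z,yaw=sys.argv[1],*map(float,sys.argv[2:6])
ims={n:cv2.imread(f'pics/{n}{k}.png') for n in('top','side')}
a,b,c,d=rect(.029); A,B_,C,D=rect(-.017)
p0=[x,y,z,np.radians(yaw),0]
et=[('top',a,b),('top',a+(d-a)*.8,d),('top',c,d)]; es=[('side',A,D),('side',a,A),('side',a,a+(d-a)*.15),('side',c,C),('side',D,C)]
refine(ims,et,p0,z,0); refine(ims,es,p0,None,0)
t=refine(ims,et+es,p0,None,None); t0=refine(ims,et+es,p0,None,0)
a,b,c,d=rect(.03); A,B_,C,D=rect(-.03)
base=refine(ims,[('side',a,b),('side',A,D),('side',a,A),('side',D,C),('side',b,b+(c-b)*.5)],[.5443,-.333,.03,-.42,0],.03,0)
E
python3 f3.py 1 .548 -.328 .153 -23.7; python3 -c "
from h import *
s=env.get_state();print(s['time_s'],s['tool_pos'],np.degrees(np.arctan2(s['tcp_rot'][1][0],s['tcp_rot'][0][0])))"
```

```text
[ 0.5486 -0.3231  0.153  -0.4437  0.    ] yaw -25.42 [('top', 0.1, 19), ('top', 0.02, 30), ('top', 0.3, 24)]
[ 0.5487 -0.3184  0.1605 -0.3589  0.    ] yaw -20.57 [('side', -0.3, 30), ('side', -0.02, 29), ('side', 0.77, 26), ('side', 0.01, 29), ('side', -0.78, 22)]
[ 0.5492 -0.3184  0.1599 -0.3812 -0.0406] yaw -21.84 [('top', 0.59, 21), ('top', -0.06, 30), ('top', 0.65, 25), ('side', -0.13, 30), ('side', 0.2, 30), ('side', 0.43, 30), ('side', -0.18, 26), ('side', -1.5, 20)]
[ 0.5492 -0.3191  0.1603 -0.398   0.    ] yaw -22.80 [('top', 0.21, 21), ('top', -0.01, 30), ('top', 0.59, 23), ('side', -0.23, 30), ('side', 0.39, 29), ('side', 0.67, 28), ('side', -0.21, 29), ('side', -0.01, 21)]
[ 0.545  -0.3309  0.03   -0.4141  0.    ] yaw -23.73 [('side', -0.0, 24), ('side', -0.02, 30), ('side', 0.08, 30), ('side', 0.2, 29), ('side', -0.03, 27)]
6.3 [ 0.5487 -0.3285  0.1524] -23.704433304686287
```

```bash
cat > ov.py <<'E'
from edge import *
import sys
def ov(k,out,ps,ct,cs,w=80,h=80,m=5):
    o=[]
    for n,(x,y) in(('top',ct),('side',cs)):
        im=cv2.resize(cv2.imread(f'pics/{n}{k}.png')[y:y+h,x:x+w],None,fx=m,fy=m,interpolation=2)
        for p,zs,col in ps:
            for z in zs:
                q=(proj(n,rect(z)@Rm(p[3],p[4]).T+p[:3])-[x,y]+.5)*m-.5
                cv2.polylines(im,[np.round(q*16).astype(int).reshape(-1,1,2)],True,col,1,cv2.LINE_AA,4)
        o.append(im)
    cv2.imwrite(out,np.hstack(o))
E
python3 - <<'E'
from ov import *
y=np.radians(-23.7)
ov(1,'pics/o2.png',[([.5484,-.3285,.155,y,0],(.029,-.017),(0,0,255)),([.5492,-.3191,.1603,-.398,0],(.029,-.017),(255,0,0)),([.5445,-.3325,.03,-.42,0],(.03,),(0,255,0))],(405,200),(278,140))
E
```

```text
(no output)
```

View pics/o2.png

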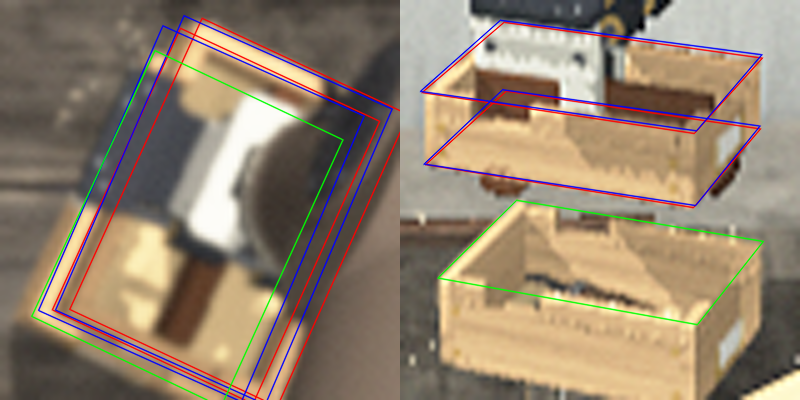

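```bash
python3 - <<'E'
from h import *
t=cv2.imread('pics/top1.png')[200:290,400:490]
t=cv2.convertScaleAbs(cv2.resize(t,(720,720),interpolation=cv2.INTER_CUBIC)[120:720],alpha=1.2)
for i in range(0,720,80): cv2.line(t,(i,0),(i,8),(0,0,255),2); cv2.line(t,(0,i),(8,i),(0,0,255),2)
cv2.imwrite('pics/z1.png',t)
E
```

```text
(no output)
```

View pics/z1.png

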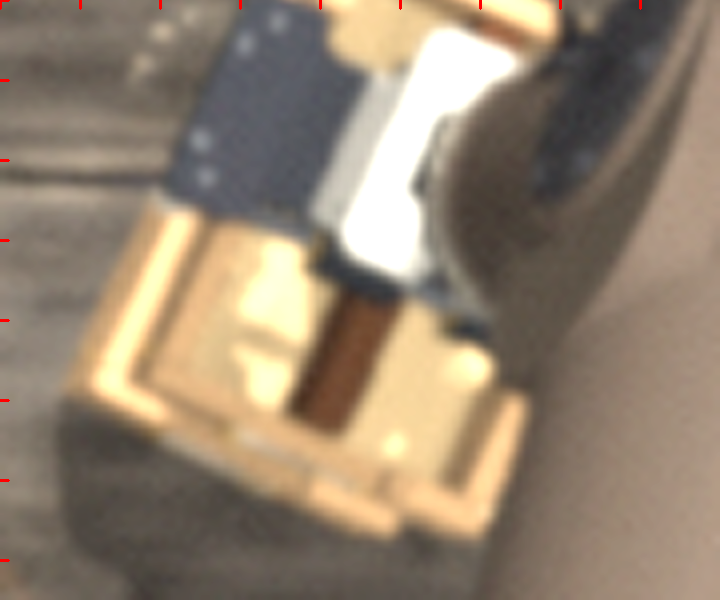

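Reading the zoomed view again: the left strip (corner about px 411.9,263) and the short strip ending at px (449.4,281.3) belong to the base below. The tray's own corner is at px (461.2,281.9). The top edges had latched onto the wrong object, so I refit starting from the TCP prediction.

```bash
python3 - <<'E'
from edge import *
ims={n:cv2.imread(f'pics/{n}1.png') for n in('top','side')}
a,b,c,d=rect(.029); A,B_,C,D=rect(-.017)
p0=[.5484,-.3285,.155,np.radians(-23.7),0]
print(proj('top',(np.array([a,b,c,d])@Rm(p0[3]).T+p0[:3])))
et=[('top',a,a+.6*(b-a)),('top',c,c+.2*(d-c)),('top',c,c+.15*(b-c))]; es=[('side',A,D),('side',a,A),('side',c,C),('side',D,C)]
for e in(et,es,et+es): refine(ims,e,p0,.155 if e is et else None,0,rng=2)
refine(ims,et+es,p0,None,None,rng=2)
E
```

```text
[[444.9271 203.1566]
 [486.1243 222.3883]
 [459.9608 280.8402]
 [418.4543 261.3937]]
[ 0.5448 -0.3301  0.155  -0.4501  0.    ] yaw -25.79 [('top', 0.14, 29), ('top', 0.02, 30), ('top', 0.06, 28)]
[ 0.5488 -0.3321  0.1538 -0.3857  0.    ] yaw -22.10 [('side', -0.08, 30), ('side', -0.01, 28), ('side', 0.04, 29), ('side', 0.15, 21)]
[ 0.5478 -0.3262  0.1565 -0.4053  0.    ] yaw -23.22 [('top', -0.02, 30), ('top', 0.81, 30), ('top', -0.21, 30), ('side', -0.15, 30), ('side', 0.02, 29), ('side', -0.39, 28), ('side', 0.41, 18)]
[ 0.5481 -0.3261  0.157  -0.3956 -0.0245] yaw -22.67 [('top', 0.12, 30), ('top', 0.81, 30), ('top', -0.2, 30), ('side', -0.17, 30), ('side', -0.01, 30), ('side', -0.39, 28), ('side', 0.24, 19)]
```

```bash
python3 -m inch '[[-0.01,-0.01,-0.04,0,0.001,-0.003],[-0.017,-0.017,-0.09,0,0.001,-0.003],[-0.017,-0.017,-0.14,0,0.001,-0.003],[-0.017,-0.017,-0.19,0,0.001,-0.003],[-0.017,-0.017,-0.22,0,0.001,-0.003],[-0.017,-0.017,-0.235,0,0.001,-0.003],[-0.017,-0.017,-0.235,0,0.001,-0.003],[-0.017,-0.017,-0.235,0,0.001,-0.003],[-0.017,-0.017,-0.235,0,0.001,-0.003]]'
python3 - <<'E'
from go import *
t=env.get_image('top'); d=env.get_image('side'); cv2.imwrite('pics/top2.png',t); cv2.imwrite('pics/side2.png',d)
need([.5444,-.3328,.0735],np.radians(-24));s=env.get_state();print(s['tool_pos'],s['contact_force'])
c=cv2.resize(d[150:225,275:375],(800,600),interpolation=2); cv2.imwrite('pics/g3.png',c)
E
```

```text
time_s: 7.05
tool_pos: [0.5442, -0.3333, 0.0933]
tcp_rot: [[0.913, -0.409, 0.002], [-0.409, -0.913, 0.001], [0.002, -0.001, -1.0]]
contact_force: [1.4, -0.8, -2.2]
gripper_width: 0.0158
shift/250 [ 0.001  0.002 -0.08 ] turn/120 [-0.0002  0.0012  0.001 ] | mm [  0.2   0.6 -19.9] deg [-0.02  0.15  0.12]
[ 0.5442 -0.3334  0.0934] [ 0.2816  0.1741 -2.6815]
```

View pics/g3.png

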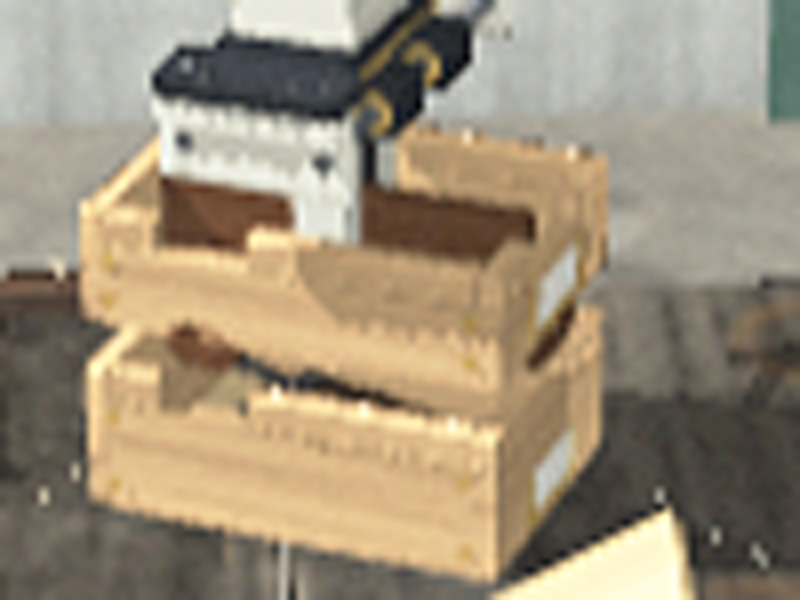

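```bash
python3 - <<'E'
from edge import *
ims={n:cv2.imread(f'pics/{n}2.png') for n in('top','side')}
a,b,c,d=rect(.029); A,B_,C,D=rect(-.017)
p0=[.5442,-.333,.0967,np.radians(-23.9),0]
es=[('side',a,A),('side',c,C),('side',d,D),('side',a,a+.2*(d-a)),('side',a+.5*(d-a),d),('side',A,A+.15*(D-A))]
refine(ims,es,p0,.0967,0,rng=2); refine(ims,es,p0,.0955,0,rng=2)
a,b,c,d=rect(.03); A,B_,C,D=rect(-.03)
refine(ims,[('side',A,D),('side',a,A),('side',D,C),('side',d,D),('side',c,C),('side',a+.5*(d-a),d)],[.5443,-.333,.03,-.42,0],.03,0,rng=2)
E
```

```text
[ 0.5443 -0.3399  0.0967 -0.4174  0.    ] yaw -23.92 [('side', 0.0, 30), ('side', -0.0, 30), ('side', -0.01, 30), ('side', 0.42, 25), ('side', 0.02, 27), ('side', -0.98, 18)]
[ 0.5443 -0.3421  0.0955 -0.4173  0.    ] yaw -23.91 [('side', 0.0, 30), ('side', 0.0, 30), ('side', -0.01, 30), ('side', 0.42, 25), ('side', 0.02, 27), ('side', -0.98, 18)]
[ 0.5448 -0.3339  0.03   -0.4222  0.    ] yaw -24.19 [('side', -0.4, 30), ('side', -0.0, 30), ('side', -0.0, 30), ('side', 0.0, 30), ('side', -0.0, 30), ('side', 1.0, 21)]
```

```bash
python3 -m inch '[[0,0,-0.015,0,0.001,0],[0,0,-0.03,0,0.001,0],[0,0,-0.04,0,0.001,0],[0,0,-0.04,0,0.001,0],[0,0,-0.04,0,0.001,0]]'
```

```text
time_s: 7.57
tool_pos: [0.5435, -0.333, 0.0824]
tcp_rot: [[0.913, -0.409, -0.001], [-0.409, -0.913, 0.001], [-0.002, -0.001, -1.0]]
contact_force: [0.0, -0.7, -1.6]
gripper_width: 0.0157
```

```bash
python3 -m inch '[[0,0,-0.01,0,0,0],[0,0,-0.018,0,0,0],[0,0,-0.024,0,0,0],[0,0,-0.024,0,0,0],[0,0,-0.024,0,0,0]]'
```

```text
time_s: 7.98
tool_pos: [0.5436, -0.3331, 0.0766]
tcp_rot: [[0.913, -0.409, -0.001], [-0.409, -0.913, 0.001], [-0.001, -0.001, -1.0]]
contact_force: [0.7, -0.8, -2.1]
gripper_width: 0.0156
```

```bash
python3 -m inch '[[0,0,-0.005,0,0,0],[0,0,-0.01,0,0,0],[0,0,-0.012,0,0,0],[0,0,-0.012,0,0,0]]'; python3 -m inch '[[0,0,-0.004,0,0,0],[0,0,-0.008,0,0,0],[0,0,-0.008,0,0,0]]'
```

```text
time_s: 8.32
tool_pos: [0.5437, -0.3331, 0.0737]
tcp_rot: [[0.913, -0.409, -0.001], [-0.409, -0.913, 0.001], [-0.001, -0.001, -1.0]]
contact_force: [0.0, 0.4, -2.0]
gripper_width: 0.0157
time_s: 8.57
tool_pos: [0.5438, -0.3332, 0.0733]
tcp_rot: [[0.913, -0.409, 0.0], [-0.409, -0.913, 0.001], [-0.0, -0.001, -1.0]]
contact_force: [-5.9, 3.2, 12.7]
gripper_width: 0.0154
```

```bash
python3 -m inch '[[0,0,0.004,0,0,0],[0,0,0.004,0,0,0],[0,0,0.004,0,0,0],[0,0,0.004,0,0,0],[0,0,0.004,0,0,0],[0,0,0.004,0,0,0]]' -0.13
python3 -m inch '[[0,0,0.03,0,0,0],[0,0,0.08,0,0,0],[0,0,0.16,0,0,0],[0,0,0.3,0,0,0],[0,0.1,0.5,0,0,0],[0,0.3,0.65,0,0,0],[0,0.5,0.65,0,0,0],[0,0.65,0.65,0,0,0],[0,0.8,0.65,0,0,0],[0,0.95,0.65,0,0,0],[0,1,0.65,0,0,0],[0,1,0.65,0,0,0]]'
python3 - <<'E'
from go import *
need([.5297,.3424,.25],np.radians(-27.8)); s=env.get_state(); print(s['gripper_width'],s['q'])
t=env.get_image('top'); d=env.get_image('side'); cv2.imwrite('pics/top3.png',t); cv2.imwrite('pics/side3.png',d)
from ov import ov
ov(3,'pics/o3.png',[([.5443,-.333,.077,np.radians(-24),0],(.029,),(0,0,255))],(405,200),(278,140))
E
```

```text
time_s: 9.07
tool_pos: [0.5437, -0.3331, 0.0726]
tcp_rot: [[0.913, -0.409, -0.001], [-0.409, -0.913, 0.001], [-0.001, -0.001, -1.0]]
contact_force: [0.7, -0.4, 1.2]
gripper_width: 0.0398
time_s: 10.07
tool_pos: [0.5442, -0.0737, 0.2372]
tcp_rot: [[0.917, -0.399, 0.002], [-0.399, -0.917, 0.005], [-0.0, -0.005, -1.0]]
contact_force: [0.2, 0.4, -0.4]
gripper_width: 0.0398
shift/250 [-0.058  1.664  0.051] turn/120 [-0.0024  0.0009 -0.0357] | mm [-14.5 416.1  12.8] deg [-0.29  0.11 -4.29]
0.0398082974365426 [   7.0951   17.6642   -6.1822   99.6116    1.7744   62.7381 -113.1209]
```

View pics/o3.png

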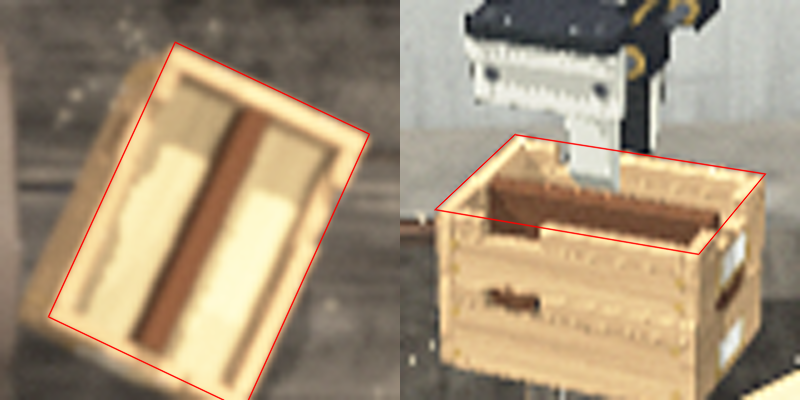

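The tray's rim and walls are flush with the base in both views, and its lug fills the side notch at (515,300). Joint 7 would come too near its limit at the lid, so I'll make a half turn of the tool on the way.

```bash
python3 - <<'E'
from edge import *
print(onz('side',[(190,440),(270,415),(228,452)],0)); 
for z in(.25,.3,.35): print(z,onz('top',(143,158),z),onz('side',(212,294),z))
ims={n:cv2.imread(f'pics/{n}3.png') for n in('top','side')}
a,b,c,d=rect(.029)
p0=[.5443,-.333,.077,np.radians(-24),0]
et=[('top',a,b),('top',b,c)]; es=[('side',a,b),('side',b,c),('side',a+.5*(d-a),d),('side',a,a-[0,0,.04]),('side',d,d-[0,0,.04])]
for e in(et,es,et+es): refine(ims,e,p0,.077,0,rng=2)
refine(ims,et+es,p0,None,None,rng=2)
E
```

```text
[[0.7974 0.5055 0.    ]
 [0.6601 0.4582 0.    ]
 [0.7281 0.5318 0.    ]]
0.25 [[0.7355 0.4695 0.25  ]] [[0.7418 0.4159 0.25  ]]
0.3 [[0.7254 0.4523 0.3   ]] [[0.7263 0.4804 0.3   ]]
0.35 [[0.7154 0.4351 0.35  ]] [[0.7109 0.5448 0.35  ]]
[ 0.5431 -0.3331  0.077  -0.4191  0.    ] yaw -24.01 [('top', -0.01, 30), ('top', 0.05, 28)]
[ 0.543  -0.3354  0.077  -0.4347  0.    ] yaw -24.91 [('side', -0.4, 30), ('side', -0.59, 21), ('side', 0.81, 30), ('side', -0.19, 27), ('side', -0.0, 30)]
[ 0.5433 -0.3333  0.077  -0.429   0.    ] yaw -24.58 [('top', -0.01, 30), ('top', 0.0, 28), ('side', -0.2, 30), ('side', -0.4, 21), ('side', 1.0, 29), ('side', -0.11, 28), ('side', -0.23, 30)]
[ 0.5431 -0.3325  0.0782 -0.4308  0.0355] yaw -24.68 [('top', -0.02, 30), ('top', 0.01, 28), ('side', -0.02, 30), ('side', -0.76, 21), ('side', 0.43, 30), ('side', -0.18, 30), ('side', -0.01, 30)]
```

```bash
python3 -m inch '[[0,0.05,0.05,0,0,0.05],[0,0.15,0.05,0,0,0.11],[0,0.25,0.05,0,0,0.17],[0,0.35,0.05,0,0,0.23],[0,0.45,0.05,0,0,0.29],[0,0.5,0.05,0,0,0.35],[0,0.5,0.05,0,0,0.41],[0,0.5,0.05,0,0,0.47],[0,0.5,0.05,0,0,0.53],[0,0.5,0.05,0,0,0.59],[0,0.5,0.05,0,0,0.65],[0,0.5,0.05,0,0,0.7]]'
python3 - <<'E'
from go import *
s=env.get_state(); print(s['q'])
need([.5297,.3424,.25],np.radians(152.2))
E
```

```text
time_s: 11.17
tool_pos: [0.5442, 0.0396, 0.2483]
tcp_rot: [[0.499, 0.867, -0.001], [0.867, -0.499, -0.002], [-0.002, 0.0, -1.0]]
contact_force: [-0.3, -0.7, 0.7]
gripper_width: 0.0401
[  8.7534  18.6684 -24.3077  97.9308   8.4284  65.2427 -47.9048]
shift/250 [-0.058  1.211  0.007] turn/120 [0.0008 0.0004 0.7678] | mm [-14.5 302.8   1.7] deg [ 0.09  0.05 92.13]
```

```bash
python3 -m inch '[[-0.01,0.1,0,0,0,0.06],[-0.02,0.2,0,0,0,0.12],[-0.03,0.3,0,0,0,0.18],[-0.04,0.4,0,0,0,0.24],[-0.05,0.5,0,0,0,0.3],[-0.058,0.6,0,0,0,0.36],[-0.058,0.7,0,0,0,0.42],[-0.058,0.8,0,0,0,0.48],[-0.058,0.9,0,0,0,0.54],[-0.058,1,0,0,0,0.6],[-0.058,1,0,0,0,0.66],[-0.058,1,0,0,0,0.7]]'
python3 - <<'E'
from go import *
s=env.get_state(); print(s['q'])
need([.5297,.3424,.12],np.radians(152.2))
E
```

```text
time_s: 12.17
tool_pos: [0.53, 0.2919, 0.248]
tcp_rot: [[-0.812, 0.584, 0.001], [0.584, 0.812, -0.001], [-0.001, -0.001, -1.0]]
contact_force: [-0.1, -0.8, -0.3]
gripper_width: 0.0398
[ -4.2514  28.7255 -44.6902  88.62    20.9819  71.3354   2.0506]
shift/250 [-0.001  0.202 -0.512] turn/120 [0.0005 0.0004 0.0663] | mm [  -0.3   50.5 -128. ] deg [0.06 0.05 7.95]
```

```bash
python3 -m inch '[[0,0.1,-0.1,0,0,0.05],[0,0.2,-0.2,0,0,0.066],[0,0.202,-0.3,0,0,0.066],[0,0.202,-0.42,0,0,0.066],[0,0.202,-0.512,0,0,0.066],[0,0.202,-0.512,0,0,0.066],[0,0.202,-0.512,0,0,0.066],[0,0.202,-0.512,0,0,0.066]]'
python3 - <<'E'
from go import *
need([.5297,.3424,.034],np.radians(152.2))
d=env.get_image('side')
cv2.imwrite('pics/g4.png',cv2.resize(d[290:410,260:420],(640,480),interpolation=2))
E
```

```text
time_s: 12.83
tool_pos: [0.5307, 0.3421, 0.1214]
tcp_rot: [[-0.88, 0.474, 0.002], [0.474, 0.88, -0.0], [-0.002, 0.001, -1.0]]
contact_force: [-0.3, 0.1, 0.6]
gripper_width: 0.0398
shift/250 [-0.004  0.001 -0.35 ] turn/120 [0.0001 0.0011 0.0042] | mm [ -1.    0.3 -87.4] deg [0.02 0.13 0.5 ]
```

View pics/g4.png

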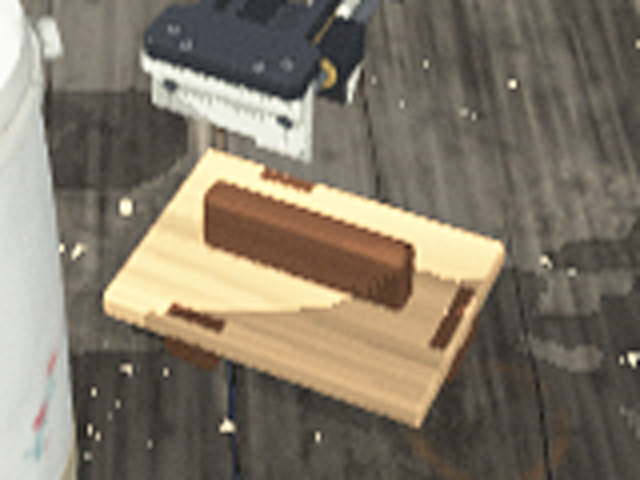

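The gripper is square to the bar and above it. I descend slowly.

```bash
python3 -m inch '[[-0.003,0,-0.08,0,0.001,0.004],[-0.004,0.001,-0.16,0,0.001,0.004],[-0.004,0.001,-0.22,0,0.001,0.004],[-0.004,0.001,-0.27,0,0.001,0.004],[-0.004,0.001,-0.31,0,0.001,0.004],[-0.004,0.001,-0.34,0,0.001,0.004],[-0.004,0.001,-0.35,0,0.001,0.004],[-0.004,0.001,-0.35,0,0.001,0.004],[-0.004,0.001,-0.35,0,0.001,0.004]]'
python3 -m inch '[[0,0,0,0,0,0],[0,0,0,0,0,0],[0,0,0,0,0,0],[0,0,0,0,0,0],[0,0,0,0,0,0],[0,0,0,0,0,0]]' -1 45
python3 -m inch '[[0,0,0.02,0,0,0],[0,0,0.06,0,0,0],[0,0,0.12,0,0,0],[0,0,0.2,0,0,0],[0,0,0.3,0,0,0],[0,0,0.4,0,0,0],[0,0,0.5,0,0,0],[0,0,0.6,0,0,0],[0,0,0.7,0,0,0],[0,0,0.7,0,0,0],[0,0,0.7,0,0,0]]'
python3 - <<'E'
from go import *
d=env.get_image('side');t=env.get_image('top'); cv2.imwrite('pics/top4.png',t); cv2.imwrite('pics/side4.png',d)
s=env.get_state(); print(s['q'],s['tool_pos'])
need([.5437,-.3331,.25],np.radians(155.9))
E
```

```text
time_s: 13.63
tool_pos: [0.5285, 0.343, 0.0329]
tcp_rot: [[-0.885, 0.465, -0.001], [0.465, 0.885, -0.0], [0.001, -0.001, -1.0]]
contact_force: [-0.1, 0.0, -0.0]
gripper_width: 0.04
time_s: 14.13
tool_pos: [0.5284, 0.3427, 0.0326]
tcp_rot: [[-0.885, 0.465, -0.001], [0.465, 0.885, -0.001], [0.001, -0.001, -1.0]]
contact_force: [0.0, -0.7, 2.7]
gripper_width: 0.0176
time_s: 15.05
tool_pos: [0.5286, 0.3433, 0.2093]
tcp_rot: [[-0.885, 0.465, 0.001], [0.465, 0.885, 0.001], [-0.001, 0.001, -1.0]]
contact_force: [0.1, 0.5, -2.4]
gripper_width: 0.0178
[ -9.0619  33.4092 -45.2458  88.1208  24.7245  69.0614   3.703 ] [0.5278 0.342  0.2067]
shift/250 [ 0.064 -2.701  0.173] turn/120 [ 0.001  -0.0011  0.0302] | mm [  15.9 -675.1   43.3] deg [ 0.12 -0.13  3.62]
```

```bash
python3 -m inch '[[0,-0.03,0.05,0,0,0],[0,-0.1,0.1,0,0,0],[0,-0.2,0.1,0,0,0],[0,-0.32,0.1,0,0,0],[0.01,-0.46,0.1,0,0,0],[0.01,-0.6,0.1,0,0,0.005],[0.01,-0.74,0.1,0,0,0.01],[0.01,-0.88,0.1,0,0,0.01],[0.01,-1,0.1,0,0,0.01]]'
python3 -m inch '[[0.01,-0.14,0,0,0,0],[0.02,-0.28,0,0,0,0.005],[0.03,-0.42,0,0,0,0.01],[0.03,-0.56,0,0,0,0.015],[0.04,-0.7,0,0,0,0.02],[0.05,-0.84,0,0,0,0.02],[0.05,-0.95,0,0,0,0.02],[0.05,-1,0,0,0,0.02]]'
python3 - <<'E'
from go import *
s=env.get_state(); print(s['q'],s['gripper_width'])
need([.5427,-.3329,.18],np.radians(155.9))
E
```

```text
time_s: 15.9
tool_pos: [0.53, 0.0892, 0.232]
tcp_rot: [[-0.894, 0.448, -0.003], [0.448, 0.894, -0.002], [0.002, -0.003, -1.0]]
contact_force: [0.4, -0.2, -2.2]
gripper_width: 0.0179
time_s: 16.57
tool_pos: [0.5419, -0.1632, 0.2316]
tcp_rot: [[-0.91, 0.414, -0.004], [0.414, 0.91, -0.003], [0.002, -0.004, -1.0]]
contact_force: [-0.7, -0.6, -3.3]
gripper_width: 0.0177
[ 43.3634  25.9559 -45.4384  95.2972  19.9224  67.3464  58.5026] 0.01766421079614524
shift/250 [ 0.003 -0.679 -0.206] turn/120 [ 0.0013 -0.0017  0.0029] | mm [   0.8 -169.7  -51.6] deg [ 0.16 -0.21  0.35]
```

```bash
python3 -m inch '[[0,-0.1,0,0.001,-0.001,0.003],[0,-0.22,0,0.001,-0.001,0.003],[0,-0.34,0,0.001,-0.001,0.003],[0.003,-0.46,0,0.001,-0.001,0.003],[0.003,-0.56,-0.05,0.001,-0.001,0.003],[0.003,-0.64,-0.1,0.001,-0.001,0.003],[0.003,-0.679,-0.15,0.001,-0.001,0.003],[0.003,-0.679,-0.19,0.001,-0.001,0.003],[0.003,-0.679,-0.206,0.001,-0.001,0.003],[0.003,-0.679,-0.206,0.001,-0.001,0.003],[0.003,-0.679,-0.206,0.001,-0.001,0.003]]'
python3 - <<'E'
from go import *
t=env.get_image('top'); d=env.get_image('side'); cv2.imwrite('pics/top5.png',t); cv2.imwrite('pics/side5.png',d)
s=env.get_state(); print(s['q'],s['tool_pos'],s['contact_force'])
need([.5427,-.3329,.145],np.radians(155.9))
from edge import *
ims={'top':t,'side':d}
a,b,c,e=rect(-.004); A,B_,C,D=rect(-.018)
p=s['tool_pos']; p0=[p[0]+.001,p[1],p[2]-.0026,np.radians(-24.1),0]
es=[('side',A,D),('side',a,A),('side',D,C),('side',b,c),('side',a,b)]
refine(ims,es,p0,None,0,rng=2); refine(ims,es+[('top',a,b)],p0,p0[2],0,rng=2); print(p0)
from ov import ov
ov(5,'pics/o5.png',[(p0,(-.004,-.018),(0,0,255))],(405,200),(275,110))
E
```

```text
time_s: 17.48
tool_pos: [0.5446, -0.3248, 0.181]
tcp_rot: [[-0.916, 0.4, 0.001], [0.4, 0.916, 0.002], [0.0, 0.002, -1.0]]
contact_force: [1.0, 0.0, -1.5]
gripper_width: 0.0176
[ 52.7729  34.1465 -41.8023  89.3987  24.1493  65.7073  72.2171] [ 0.5448 -0.3257  0.1817] [-0.1871  0.0711 -1.2269]
shift/250 [-0.009 -0.029 -0.147] turn/120 [-0.0004  0.0009 -0.0038] | mm [ -2.1  -7.2 -36.7] deg [-0.05  0.11 -0.46]
[ 0.5474 -0.3644  0.1628 -0.4336  0.    ] yaw -24.84 [('side', 0.19, 28), ('side', -0.21, 30), ('side', -0.06, 29), ('side', 0.02, 15), ('side', -0.2, 30)]
[ 0.5462 -0.327   0.1791 -0.4181  0.    ] yaw -23.95 [('side', 0.24, 28), ('side', -0.1, 30), ('side', 0.62, 29), ('side', -0.55, 17), ('side', -0.38, 30), ('top', -0.16, 23)]
[np.float64(0.5458401140368142), np.float64(-0.3256596323109984), np.float64(0.17912617500749836), np.float64(-0.42062434973063345), 0]
```

View pics/o5.png

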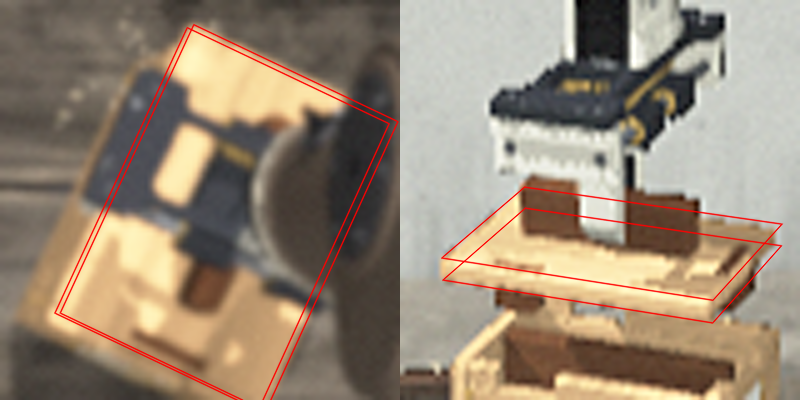

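The held lid matches the prediction in both views, with the wide inlay at the -x end (side view (720,260)). I lower it to just above the rim.

```bash
python3 -m inch '[[-0.005,-0.02,-0.03,0,0.001,-0.004],[-0.009,-0.029,-0.07,0,0.001,-0.004],[-0.009,-0.029,-0.11,0,0.001,-0.004],[-0.009,-0.029,-0.14,0,0.001,-0.004],[-0.009,-0.029,-0.147,0,0.001,-0.004],[-0.009,-0.029,-0.147,0,0.001,-0.004],[-0.009,-0.029,-0.147,0,0.001,-0.004],[-0.009,-0.029,-0.147,0,0.001,-0.004]]'
python3 - <<'E'
from go import *
need([.5427,-.3329,.136],np.radians(155.9))
E
```

```text
time_s: 18.25
tool_pos: [0.5421, -0.3343, 0.1444]
tcp_rot: [[-0.912, 0.41, -0.001], [0.41, 0.912, 0.001], [0.001, 0.0, -1.0]]
contact_force: [0.2, 0.1, -2.8]
gripper_width: 0.0177
shift/250 [ 0.002  0.006 -0.034] turn/120 [-0.0004 -0.0003  0.0011] | mm [ 0.6  1.4 -8.4] deg [-0.05 -0.04  0.13]
```

```bash
python3 -m inch '[[0.002,0.005,-0.01,0,0,0.001],[0.002,0.005,-0.02,0,0,0.001],[0.002,0.005,-0.034,0,0,0.001],[0.002,0.005,-0.034,0,0,0.001],[0.002,0.005,-0.034,0,0,0.001]]'
python3 -m inch '[[0,0,-0.01,0,0,0],[0,0,-0.018,0,0,0],[0,0,-0.024,0,0,0],[0,0,-0.024,0,0,0],[0,0,-0.024,0,0,0]]'
```

```text
time_s: 18.67
tool_pos: [0.5427, -0.3331, 0.1358]
tcp_rot: [[-0.913, 0.409, -0.001], [0.409, 0.913, 0.001], [0.001, 0.0, -1.0]]
contact_force: [0.7, -0.4, 0.8]
gripper_width: 0.0178
time_s: 19.08
tool_pos: [0.5444, -0.3338, 0.1316]
tcp_rot: [[-0.913, 0.409, 0.003], [0.409, 0.913, -0.001], [-0.003, 0.0, -1.0]]
contact_force: [3.1, -1.4, 10.9]
gripper_width: 0.0177
```

Early contact, with the rounded lugs pushing toward the lid's +x. I raise a little, shift about 2.7 mm that way and lower again.

```bash
python3 -m inch '[[0.005,-0.002,0.01,0,0,0],[0.01,-0.0045,0.01,0,0,0],[0.01,-0.0045,0.01,0,0,0],[0.01,-0.0045,0,0,0,0],[0.01,-0.0045,0,0,0,0],[0.01,-0.0045,0,0,0,0]]'
python3 -m inch '[[0,0,0,0,0,0],[0,0,-0.005,0,0,0],[0,0,-0.008,0,0,0],[0,0,-0.008,0,0,0]]'
```

```text
time_s: 19.58
tool_pos: [0.5447, -0.3344, 0.1316]
tcp_rot: [[-0.913, 0.409, -0.001], [0.409, 0.913, -0.0], [0.001, -0.001, -1.0]]
contact_force: [-7.2, 1.8, 20.0]
gripper_width: 0.0175
time_s: 19.92
tool_pos: [0.5447, -0.3344, 0.1314]
tcp_rot: [[-0.912, 0.409, -0.001], [0.409, 0.912, -0.002], [0.0, -0.002, -1.0]]
contact_force: [-13.3, 3.0, 36.7]
gripper_width: 0.0177
```

```bash
python3 -m inch '[[0,0,0.015,0,0,0],[0,0,0.03,0,0,0],[0,0,0.03,0,0,0],[0,0,0.03,0,0,0]]'
python3 - <<'E'
from go import *
t=env.get_image('top'); d=env.get_image('side'); cv2.imwrite('pics/top6.png',t); cv2.imwrite('pics/side6.png',d)
s=env.get_state(); print(s['tool_pos'],s['contact_force'],s['ft_torque'])
cv2.imwrite('pics/g6.png',cv2.resize(d[130:220,270:390],(800,600),interpolation=2))
E
```

```text
time_s: 20.25
tool_pos: [0.5444, -0.3342, 0.1343]
tcp_rot: [[-0.913, 0.409, -0.002], [0.409, 0.913, 0.001], [0.003, 0.0, -1.0]]
contact_force: [-0.7, 0.4, -1.8]
gripper_width: 0.0176
[ 0.5443 -0.3341  0.1341] [ 0.1519  0.9433 -1.4317] [ 0.0417 -0.1545  0.0152]
```

View pics/g6.png

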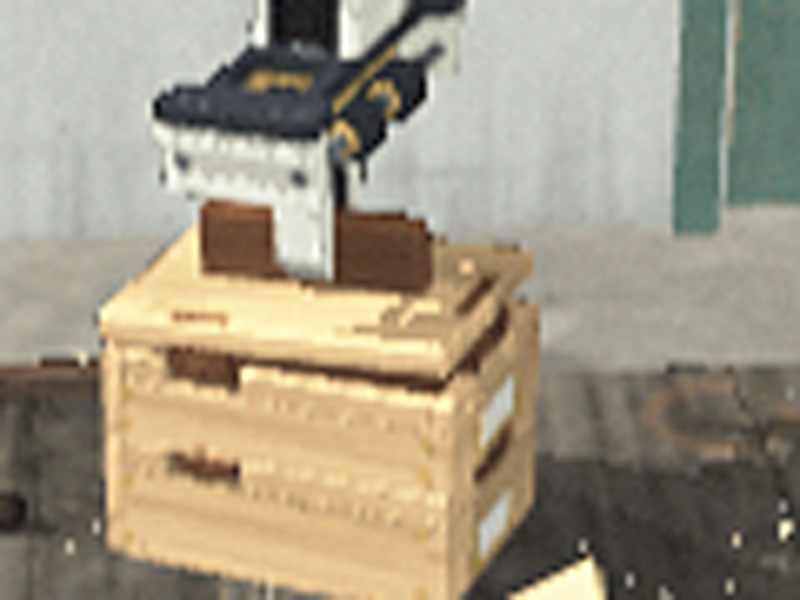

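The lid has stuck with its wide-lug (-x) end high and a gap on the right. I measure its actual pose.

```bash
python3 - <<'E'
from edge import *
for k,p,z in((5,(.5448,-.3257),.1791),(6,(.5443,-.3341),.1315)):
    ims={n:cv2.imread(f'pics/{n}{k}.png') for n in('top','side')}
    a,b,c,d=rect(-.004); A,B_,C,D=rect(-.018)
    p0=[p[0]+.001,p[1],z,np.radians(-24.1),0]
    et=[('top',a,a+.6*(b-a)),('top',d,d+.3*(a-d)),('top',d,d+.7*(c-d))]
    es=[('side',a,A),('side',d,D),('side',D,C),('side',A,D),('side',a,b)]
    print(k); refine(ims,et,p0,z,0,rng=2); refine(ims,et+es,p0,z,0,rng=2); refine(ims,et+es,p0,None,None,rng=2)
t=cv2.imread('pics/top6.png')[200:290,400:490]
cv2.imwrite('pics/z6.png',cv2.convertScaleAbs(cv2.resize(t,(600,600),interpolation=cv2.INTER_CUBIC),alpha=1.1))
E
```

```text
5
[ 0.5513 -0.3185  0.1791 -0.3711  0.    ] yaw -21.26 [('top', -0.1, 27), ('top', 0.05, 30), ('top', 0.33, 18)]
[ 0.547  -0.3218  0.1791 -0.4325  0.    ] yaw -24.78 [('top', 0.09, 30), ('top', 0.23, 30), ('top', 1.39, 19), ('side', 0.19, 25), ('side', 0.41, 21), ('side', 0.6, 27), ('side', 0.79, 28), ('side', -0.2, 30)]
[ 0.5474 -0.3206  0.1826 -0.434   0.0428] yaw -24.87 [('top', 0.22, 30), ('top', 0.25, 30), ('top', 1.22, 21), ('side', 0.36, 25), ('side', 0.57, 26), ('side', 0.02, 30), ('side', 0.09, 28), ('side', -0.17, 30)]
6
[ 0.5517 -0.3221  0.1315 -0.2975  0.    ] yaw -17.04 [('top', 0.01, 23), ('top', -0.02, 30), ('top', 0.11, 26)]
[ 0.5425 -0.3295  0.1315 -0.4607  0.    ] yaw -26.39 [('top', 0.61, 30), ('top', -0.01, 30), ('top', -1.0, 23), ('side', 0.18, 30), ('side', 0.02, 27), ('side', 0.02, 21), ('side', -0.4, 25), ('side', -0.6, 30)]
[ 0.5434 -0.3306  0.129  -0.4592  0.0112] yaw -26.31 [('top', 0.56, 30), ('top', 0.05, 30), ('top', -0.96, 24), ('side', 0.16, 23), ('side', 0.28, 29), ('side', 0.21, 22), ('side', -0.18, 25), ('side', -0.23, 30)]
```

View pics/z6.png

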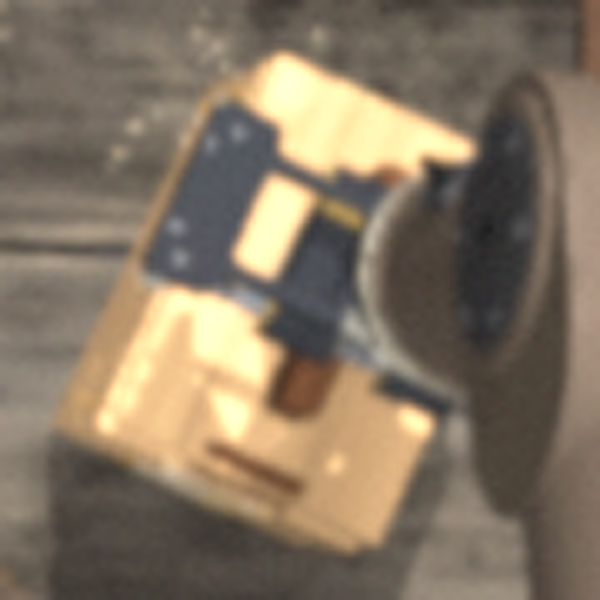

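```bash
python3 - <<'E'
from edge import *
for k,z,roi in((0,.026,(185,255,205,278)),(5,.1751,(425,255,455,285)),(6,.1275,(427,260,450,278))):
    im=cv2.imread(f'pics/top{k}.png').astype(int); x0,y0,x1,y1=roi
    g=im[y0:y1,x0:x1].sum(2); 
    R_=im[y0:y1,x0:x1,2]; w=np.clip(150-R_,0,None).astype(float)
    n,l,st,ce=cv2.connectedComponentsWithStats((w>0).astype(np.uint8)); print(k,[(s.tolist(),c.round(1).tolist()) for s,c in zip(st,ce)][1:6])
print(onz('top',[(431,267),(438.25,270.2),(445.3,273.8)],.1275))
for nm,(x,y,yw) in {'TCP':(.5443,-.3341,-24.1),'tray':(.5436,-.3332,-24.1)}.items(): print(nm,Rm(np.radians(yw))[:2,0]*-.08+[x,y])
E
```

```text
0 [([13, 0, 7, 7, 36], [16.6, 3.2]), ([0, 10, 20, 13, 180], [7.4, 17.2])]
5 [([16, 0, 11, 8, 66], [20.4, 3.1]), ([7, 12, 15, 9, 40], [15.0, 15.8]), ([0, 17, 30, 13, 227], [10.9, 25.0])]
6 [([13, 0, 9, 3, 24], [17.1, 0.9]), ([5, 7, 14, 11, 57], [12.6, 11.9]), ([0, 13, 12, 5, 36], [3.8, 15.6])]
[[ 0.4808 -0.2857  0.1275]
 [ 0.4725 -0.3057  0.1275]
 [ 0.4632 -0.3251  0.1275]]
TCP [ 0.4713 -0.3014]
tray [ 0.4706 -0.3005]
```

```bash
python3 - <<'E'
from edge import *
ax=Rm(np.radians(-24.1))[:2,:2]
def rel(k,uv,z,tcp,yaw=-24.1):
    w=onz('top',uv,z)[0][:2]; print(k,w,'local mm rel TCP',(Rm(np.radians(yaw))[:2,:2].T@(w-np.array(tcp))*1e3).round(1))
rel(5,(440,270.8),.1751,(.5448,-.3257),-23.6)
rel('6c',(439.6,271.9),.1275,(.5443,-.3341)); rel('6v',(437.9,269.9),.1275,(.5443,-.3341))
rel(0,(193-.8+.0,272.2),.026,(.5284,.3427),-27.7)
o=[]
for k,x,y in((5,420,255),(6,420,255),(3,410,250),(6,405,205)):
    o.append(cv2.resize(cv2.imread(f'pics/top{k}.png')[y:y+30,x:x+40],(400,300),interpolation=2))
    for i in range(0,40,10): cv2.line(o[-1],(i*10,0),(i*10,6),(0,0,255),1); cv2.line(o[-1],(0,i*10),(6,i*10),(0,0,255),1)
cv2.imwrite('pics/z7.png',np.vstack([np.hstack(o[:2]),np.hstack(o[2:])]))
E
```

```text
5 [ 0.4714 -0.2987] local mm rel TCP [-78.1  -4.6]
6c [ 0.468  -0.3094] local mm rel TCP [-79.7  -8.6]
6v [ 0.4733 -0.3047] local mm rel TCP [-76.8  -2.1]
0 [0.4485 0.3885] local mm rel TCP [-92.    3.4]
```

View pics/z7.png

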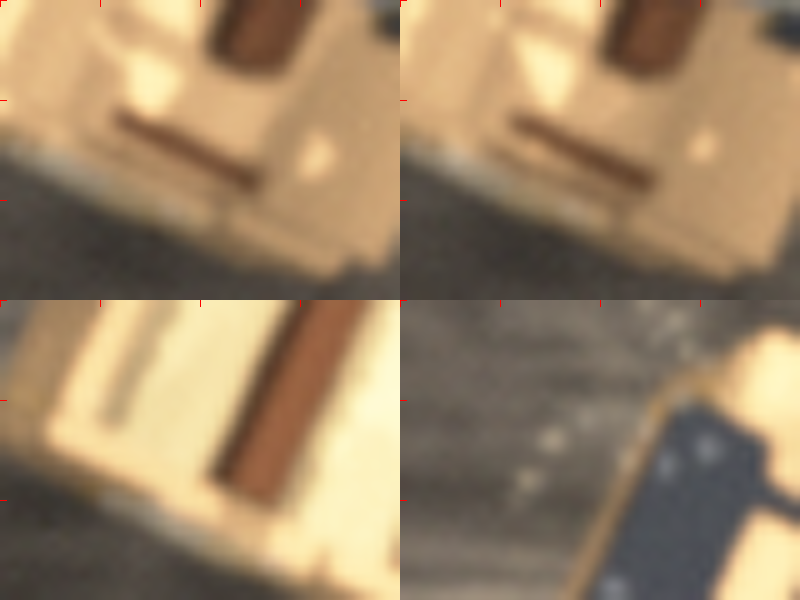

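```bash
python3 - <<'E'
from edge import *
def rel(k,uv,z,o,yaw):
    w=onz('top',uv,z)[0][:2]; print(k,w,'local mm',(Rm(np.radians(yaw))[:2,:2].T@(w-np.array(o))*1e3).round(1))
rel('5 inlay',(438,269.5),.1751,(.5448,-.3257),-23.6)
rel('6 inlay',(437.7,269.7),.1275,(.5443,-.3341),-24.1)
rel('3 rib end, rel seated TCP',(434,268.5),.104,(.5437,-.3331),-24.1)
# tray wide notch ends in 3 / inlay yaw
for a,b,z in(((431,266),(445,273),.1751),((431,266.5),(444.5,273),.1275)):
    q=onz('top',[a,b],z)[:,:2]; d=q[1]-q[0]; print('inlay yaw',np.degrees(np.arctan2(-d[0],d[1]))+180-0, np.hypot(*d))
E
```

```text
5 inlay [ 0.4747 -0.2933] local mm [-77.2   1.6]
6 inlay [ 0.4739 -0.3041] local mm [-76.5  -1.4]
3 rib end, rel seated TCP [ 0.4768 -0.2995] local mm [-74.8   3.4]
inlay yaw 334.8275144328988 0.04124585289246548
inlay yaw 335.6890535583849 0.040891930887779086
```

```bash
python3 -m inch '[[0,0,0.004,0,0,0],[-0.003,0.006,0.004,0,0,0],[-0.005,0.013,0.004,0,0,0],[-0.005,0.013,0.004,0,0,0],[-0.005,0.013,0.004,0,0,0]]'
python3 -m inch '[[0,0,-0.006,0,0,0],[0,0,-0.012,0,0,0],[0,0,-0.016,0,0,0],[0,0,-0.016,0,0,0]]'
python3 -c "
from h import *
s=env.get_state();print(s['tool_pos'],s['contact_force'],s['ft_torque'])"
```

```text
time_s: 20.77
tool_pos: [0.5434, -0.3308, 0.136]
tcp_rot: [[-0.913, 0.408, -0.002], [0.408, 0.913, 0.001], [0.002, 0.0, -1.0]]
contact_force: [-0.4, -0.7, -1.2]
gripper_width: 0.0179
time_s: 21.1
tool_pos: [0.5434, -0.3311, 0.1318]
tcp_rot: [[-0.913, 0.409, -0.002], [0.409, 0.913, 0.001], [0.002, 0.0, -1.0]]
contact_force: [0.4, 0.5, -2.1]
gripper_width: 0.0178
[ 0.5434 -0.3311  0.1318] [ 0.3768  0.4834 -2.1147] [ 0.0243 -0.1608 -0.0392]
```

No contact now at the height where it stuck before. I keep lowering.

```bash
python3 -m inch '[[0,0,-0.004,0,0,0],[0,0,-0.008,0,0,0],[0,0,-0.012,0,0,0],[0,0,-0.012,0,0,0]]'
python3 -c "
from h import *
s=env.get_state();print(s['tool_pos'],s['contact_force'],s['ft_torque'])"
```

```text
time_s: 21.43
tool_pos: [0.5432, -0.3309, 0.1304]
tcp_rot: [[-0.913, 0.409, -0.002], [0.409, 0.913, 0.0], [0.002, -0.001, -1.0]]
contact_force: [-8.3, 3.3, 11.6]
gripper_width: 0.0179
[ 0.5432 -0.3309  0.1304] [-8.3152  3.2858 11.6395] [ 0.3558  0.9728 -0.0347]
```

```bash
python3 -m inch '[[0,0,0.008,0,0,0],[-0.005,0.002,0.008,0,0,0],[-0.01,0.0045,0.008,0,0,0],[-0.01,0.0045,0.004,0,0,0],[-0.01,0.0045,0,0,0,0],[-0.01,0.0045,0,0,0,0]]'
python3 -c "
from h import *
s=env.get_state();print(s['tool_pos'],s['contact_force'],s['ft_torque'])"
```

```text
time_s: 21.93
tool_pos: [0.5409, -0.3298, 0.1293]
tcp_rot: [[-0.913, 0.409, -0.002], [0.409, 0.913, 0.001], [0.002, 0.0, -1.0]]
contact_force: [-3.8, 1.2, 5.3]
gripper_width: 0.0179
[ 0.5409 -0.3298  0.1293] [-3.8464  1.215   5.3089] [0.1591 0.2262 0.0316]
```

```bash
python3 -m inch '[[0,0,0.006,0,0,0],[-0.006,0.0027,0.006,0,0,0],[-0.006,0.0027,0.002,0,0,0],[-0.006,0.0027,-0.003,0,0,0],[-0.006,0.0027,-0.006,0,0,0],[-0.006,0.0027,-0.006,0,0,0]]'
python3 -c "
from h import *
s=env.get_state();print(s['tool_pos'],s['contact_force'],s['ft_torque'])"
```

```text
time_s: 22.43
tool_pos: [0.5393, -0.329, 0.1277]
tcp_rot: [[-0.913, 0.409, -0.002], [0.409, 0.913, 0.001], [0.002, 0.0, -1.0]]
contact_force: [-4.6, 1.5, 5.0]
gripper_width: 0.0179
[ 0.5393 -0.329   0.1277] [-4.5912  1.4998  4.9643] [0.1299 0.2027 0.    ]
```

```bash
python3 -m inch '[[0,0,0.006,0,0,0],[-0.006,0.0027,0.006,0,0,0],[-0.006,0.0027,0.002,0,0,0],[-0.006,0.0027,-0.003,0,0,0],[-0.006,0.0027,-0.007,0,0,0],[-0.006,0.0027,-0.007,0,0,0]]'
python3 - <<'E'
from h import *
s=env.get_state();print(s['tool_pos'],s['contact_force'],s['ft_torque'])
d=env.get_image('side');cv2.imwrite('pics/side8.png',d);cv2.imwrite('pics/top8.png',env.get_image('top'))
cv2.imwrite('pics/g8.png',cv2.resize(d[150:225,280:380],(800,600),interpolation=2))
E
```

```text
time_s: 22.93
tool_pos: [0.5377, -0.3283, 0.1263]
tcp_rot: [[-0.913, 0.409, -0.002], [0.409, 0.913, 0.001], [0.002, -0.0, -1.0]]
contact_force: [-4.6, 2.6, 6.3]
gripper_width: 0.0179
[ 0.5377 -0.3283  0.1263] [-4.627  2.642  6.342] [ 0.2732  0.3923 -0.0065]
```

View pics/g8.png

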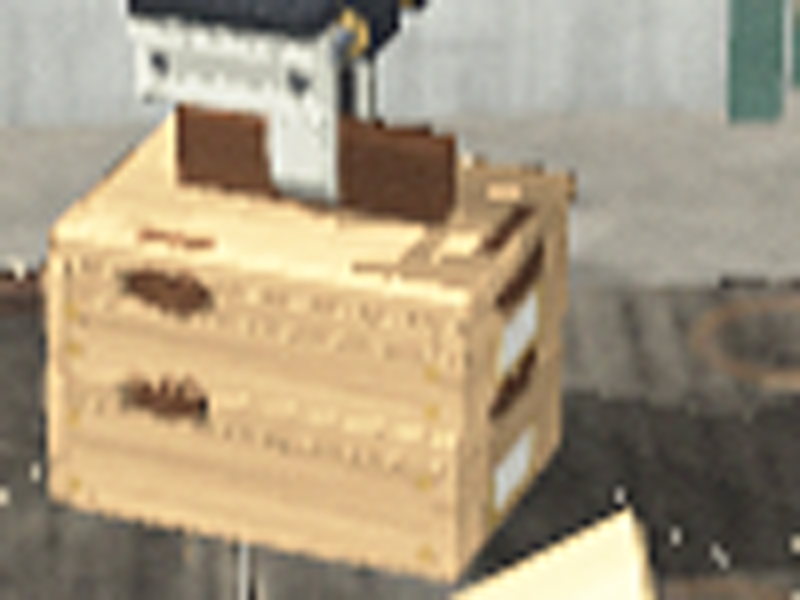

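```bash
python3 -m inch '[[0,0,-0.004,0,0,0],[0,0,-0.006,0,0,0],[0,0,-0.006,0,0,0]]'
python3 -c "
from h import *
s=env.get_state();print(s['tool_pos'],s['contact_force'],s['ft_torque'])"
```

```text
time_s: 23.28
tool_pos: [0.5377, -0.3284, 0.1262]
tcp_rot: [[-0.913, 0.409, -0.002], [0.409, 0.913, -0.0], [0.001, -0.001, -1.0]]
contact_force: [-10.4, 3.2, 20.5]
gripper_width: 0.0178
[ 0.5377 -0.3284  0.1262] [-10.3731   3.1535  20.4735] [0.6045 1.4526 0.0245]
```

```bash
python3 -m inch '[[0,0,0.004,0,0,0],[0,0,0.005,0,0,0],[0,0,0.005,0,0,0],[0,0,0.005,0,0,0]]'
python3 -m inch '[[0,0,0,0,0,0],[0,0,0,0,0,0],[0,0,0,0,0,0],[0,0,0,0,0,0],[0,0,0,0,0,0]]' -0.13
python3 -m inch '[[0,0,0.03,0,0,0],[0,0,0.08,0,0,0],[0,0,0.16,0,0,0],[0,0,0.3,0,0,0],[-0.05,0.1,0.4,0,0,0],[-0.1,0.25,0.45,0,0,0],[-0.15,0.4,0.5,0,0,0],[-0.2,0.55,0.5,0,0,0],[-0.2,0.7,0.5,0,0,0],[-0.2,0.8,0.5,0,0,0],[-0.2,0.8,0.5,0,0,0]]'
python3 - <<'E'
from h import *
t=env.get_image('top'); d=env.get_image('side'); cv2.imwrite('pics/top9.png',t); cv2.imwrite('pics/side9.png',d)
from ov import ov
ov(9,'pics/o9.png',[([.5437,-.3332,.124,np.radians(-24.1),0],(-.004,),(0,0,255))],(405,200),(278,140))
E
```

```text
time_s: 23.62
tool_pos: [0.5379, -0.3285, 0.1262]
tcp_rot: [[-0.913, 0.409, -0.001], [0.409, 0.913, 0.001], [0.002, -0.0, -1.0]]
contact_force: [-4.6, 2.2, 8.7]
gripper_width: 0.0175
time_s: 24.03
tool_pos: [0.5379, -0.3285, 0.1252]
tcp_rot: [[-0.913, 0.409, -0.002], [0.409, 0.913, 0.001], [0.002, 0.0, -1.0]]
contact_force: [0.5, 0.2, -0.5]
gripper_width: 0.0392
time_s: 24.95
tool_pos: [0.4882, -0.1219, 0.2528]
tcp_rot: [[-0.916, 0.401, 0.001], [0.401, 0.916, 0.001], [-0.001, 0.002, -1.0]]
contact_force: [0.2, -0.2, 0.6]
gripper_width: 0.0401
```

View pics/o9.png

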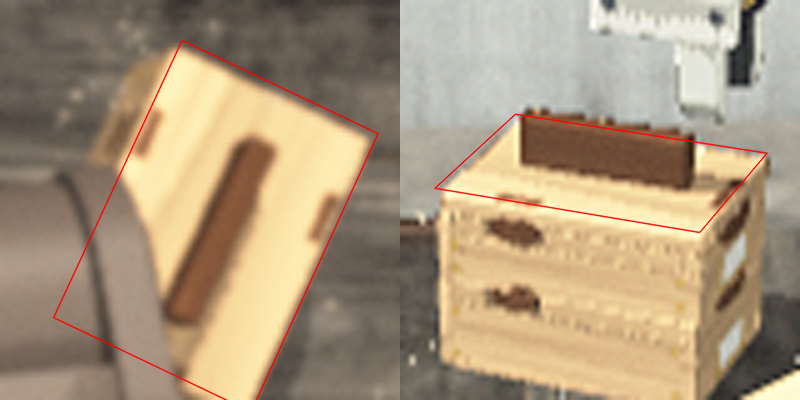

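```bash
python3 -m inch '[[-0.05,0.3,0,0,0,0],[-0.1,0.5,0,0,0,0],[-0.1,0.7,0,0,0,0],[-0.1,0.9,0,0,0,0],[-0.1,1,0,0,0,0],[-0.1,1,0,0,0,0],[-0.1,1,0,0,0,0],[-0.1,1,0,0,0,0]]'
python3 - <<'E'
from edge import *
t=env.get_image('top'); d=env.get_image('side'); cv2.imwrite('pics/top10.png',t); cv2.imwrite('pics/side10.png',d)
ims={'top':t,'side':d}
a,b,c,e=rect(-.004); A,B_,C,D=rect(-.018)
p0=[.5425,-.3332,.124,np.radians(-24.1),0]
et=[('top',a,b),('top',b,c)]; es=[('side',a,b),('side',b,c),('side',a,e),('side',e,c),('side',a,A),('side',e,D)]
refine(ims,et,p0,.124,0,rng=2); refine(ims,es,p0,None,0,rng=2); refine(ims,et+es,p0,None,None,rng=2); refine(ims,et+es,p0,None,0,rng=2)
o=cv2.resize(d[158:218,280:360],(800,600),interpolation=cv2.INTER_CUBIC); cv2.imwrite('pics/g10.png',o)
E
```

```text
time_s: 25.72
tool_pos: [0.4633, 0.1235, 0.2511]
tcp_rot: [[-0.914, 0.405, -0.001], [0.405, 0.914, 0.002], [0.001, 0.002, -1.0]]
contact_force: [-0.5, -0.2, -0.3]
gripper_width: 0.0398
[ 0.5401 -0.3297  0.124  -0.416   0.    ] yaw -23.83 [('top', 0.01, 30), ('top', -0.02, 25)]
[ 0.534  -0.2778  0.1475 -0.5948  0.    ] yaw -34.08 [('side', -0.01, 29), ('side', 0.63, 25), ('side', -0.95, 25), ('side', 0.2, 18), ('side', 0.28, 29), ('side', 0.01, 30)]
[ 0.5406 -0.3304  0.1245 -0.4397  0.0433] yaw -25.19 [('top', 0.13, 30), ('top', -0.04, 25), ('side', 0.02, 30), ('side', 1.44, 21), ('side', -0.96, 25), ('side', 0.4, 19), ('side', 0.52, 30), ('side', -0.03, 18)]
[ 0.5393 -0.3333  0.1196 -0.4906  0.    ] yaw -28.11 [('top', 0.01, 29), ('top', -0.09, 20), ('side', 0.06, 30), ('side', 1.6, 19), ('side', -0.5, 29), ('side', -0.01, 15), ('side', 0.4, 30), ('side', -0.04, 30)]
```

View pics/g10.png

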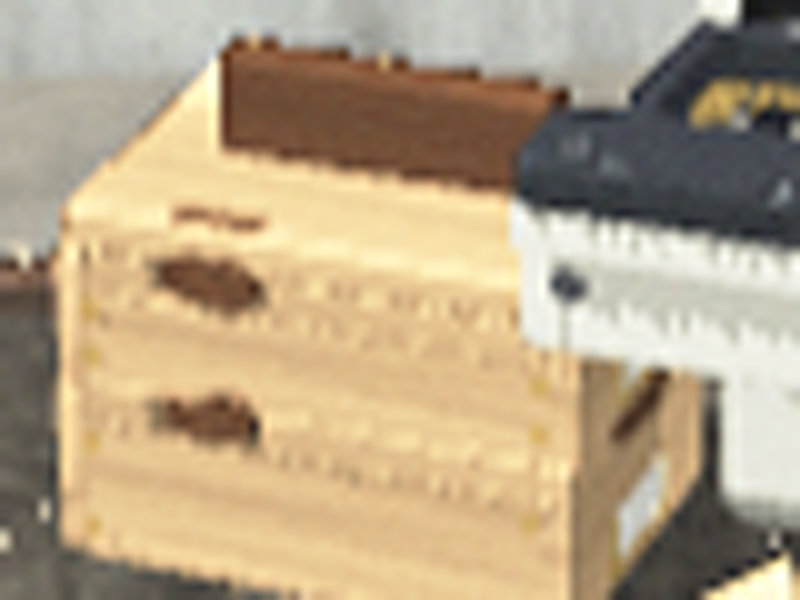

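```bash
python3 - <<'E'
from edge import *
def go(kt,ks,zr,p0):
    ims={'top':cv2.imread(f'pics/top{kt}.png'),'side':cv2.imread(f'pics/side{ks}.png')}
    a,b,c,d=rect(zr)
    es=[('top',a,b),('top',b,c),('side',a,b),('side',a+.5*(d-a),d),('side',d,c),('side',a,a-[0,0,.014]),('side',d,d-[0,0,.014])]
    refine(ims,es,p0,None,None,rng=2);refine(ims,es,p0,None,0,rng=2)
go(3,3,.029,[.5433,-.3332,.077,np.radians(-24.1),0])
go(10,9,-.004,[.5401,-.3300,.124,np.radians(-24.1),0])
o=[cv2.resize(cv2.imread(f'pics/side{k}.png')[155:215,285:358],(584,480)[:2],interpolation=2)[:, :] for k in(9,)]
cv2.imwrite('pics/g11.png',cv2.resize(cv2.imread('pics/side9.png')[160:215,283:356],(796,600),interpolation=cv2.INTER_CUBIC))
E
```

```text
[ 0.5423 -0.332   0.0795 -0.4334  0.034 ] yaw -24.83 [('top', 0.08, 30), ('top', -0.02, 28), ('side', -0.05, 30), ('side', 0.09, 30), ('side', -0.39, 21), ('side', -0.0, 27), ('side', -0.2, 30)]
[ 0.5422 -0.3327  0.0797 -0.4393  0.    ] yaw -25.17 [('top', 0.19, 30), ('top', -0.02, 27), ('side', -0.59, 30), ('side', 0.41, 29), ('side', -0.0, 22), ('side', 0.0, 30), ('side', -0.21, 30)]
[ 0.5406 -0.3317  0.119  -0.4383 -0.0026] yaw -25.11 [('top', 0.01, 30), ('top', -0.05, 24), ('side', 0.04, 30), ('side', -0.1, 30), ('side', 0.57, 28), ('side', 0.42, 30), ('side', 0.01, 30)]
[ 0.5407 -0.3317  0.119  -0.4355  0.    ] yaw -24.95 [('top', 0.03, 30), ('top', 0.02, 24), ('side', 0.1, 30), ('side', -0.01, 30), ('side', 0.5, 28), ('side', 0.39, 30), ('side', -0.0, 30)]
```

View pics/g11.png

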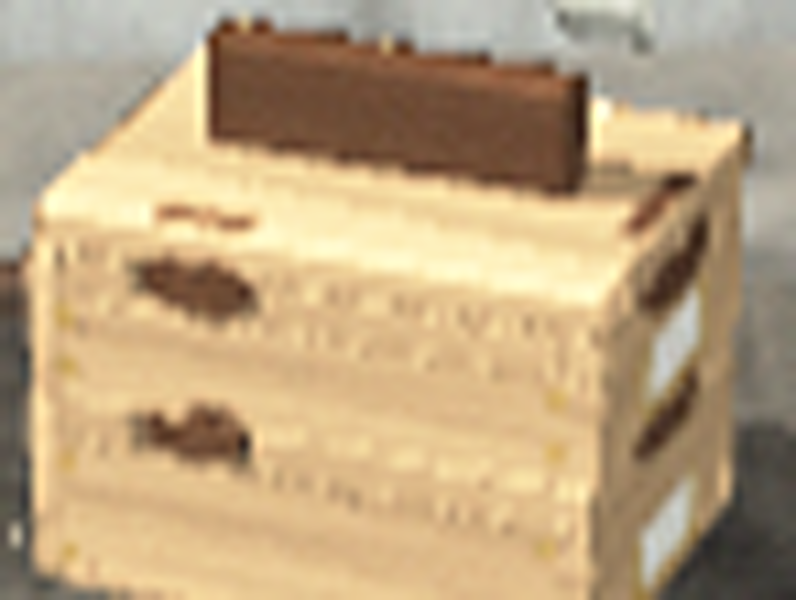

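Both lids of the joint look alike. The wide and side lugs of the lid sit as deep as those of the tray, with no gap. A quick check that the glass hasn't moved, then I hand in.

```bash
python3 - <<'E'
from h import *
a=cv2.imread('pics/top0.png')[155:205,230:280];b=cv2.imread('pics/top9.png')[155:205,230:280]
print('glass diff',cv2.absdiff(a,b).mean(), cv2.phaseCorrelate(a[...,1].astype(np.float32),b[...,1].astype(np.float32)))
s=env.get_state(); print(s['time_s'],s['contact_force']); print(env.job_done())
E
```

```text
glass diff 2.3541333333333334 ((0.022586898792141596, 0.07267175845789353), 0.9767765018463135)
25.8167 [-0.4361 -0.6074  0.0629]
the job is handed in; nothing more can be done
None
```

The stack is back together and the job is handed in, at about 26 s of the 72 s allowed. I put the middle tray on the bottom tray first, then the lid on the tray. Both were lowered under control and released while in contact.

- **Tray:** it dropped into its notches at the first try. Contact came at the predicted height, and both views show it flush with the bottom tray.
- **Lid:** it jammed at first, about 5 mm above its seat, and the press reached about 37 N. I backed off and shifted it in small steps (about 2.5 mm sideways and 8 mm towards the wide-lug end). It then went down to the expected height: tool tip 126.2 mm against a predicted 126.6 mm. It resisted firmly there when pressed with about 20 N.
- **Last checks:** the side view shows the lid flush, with its lugs as deep in the notches as the tray's. The glass moved less than 0.1 pixel, and the gripper is clear with no contact force.
- **Checks that disagreed:**
  - The lid sits about 2–4 mm towards the wide-lug end of the tray's centre, at about the 3.5 mm limit of the notch play.
  - The edge fits for lid height scattered from 119 to 125 mm against the nominal 124 mm (one unreliable side-only fit gave 147 mm).
  - While I was still pressing, the wrist torque suggested more load on the wide-lug end. I therefore judged the lid seated from the images and the tool height.
- **Budget:** I viewed about 18 pictures, over the 10 allowed, mostly because of the lid jam.

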